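# Lock the cutter arbor in its stand

## Task

Get the key machine's cutter arbor ready for a cutter change: lift it out of the wooden cradle, lay it in the two V rests of the arbor stand with its notched collar over the sprung dog, and roll it in the rests until you feel the dog click up into one of the notches, so that the arbor can no longer turn. Then swing the hinged keep down over the journal, fully home, and let go; leave the hex key, the pliers and the grease tin where they are.

Things in the scene. Friction and masses are not known exactly. Their poses are not given: they have to be found in the camera images.
- arbor_grip (a point): Place to grasp the arbor, a point on its axis: plain steel shaft, 32 mm diameter; the arbor is 194 mm long, about 0.65 kg. The x axis runs along the shaft towards the toothed cutter. Along x from here: bare shaft -44 to +62 mm, flange of 44 mm diameter +62, cutter of 60 mm diameter +67 to +73, nut and thread to +91 mm.
- arbor_collar (a point): Centre of the dark collar (46 mm diameter, 24 mm long) on the arbor's axis, 56 mm from arbor_grip away from the cutter; axes as arbor_grip. Three notches in its rim, 120 degrees apart, each 10.6 mm wide and 7 mm deep. It is clamped on the shaft and turns with it, but at an angle that differs each time: these axes do not tell where the notches are.
- arbor: The arbor, its origin on its axis 14 mm from arbor_grip, away from the cutter; axes as arbor_grip. Beyond the collar: bare journal, then a boss of 42 mm diameter, 76 to 90 mm from the origin. If it is laid in the stand unturned, no notch is at the bottom; a notch gets there by a roll of 25 to 95 degrees, whichever way it is rolled.
- cradle: Wooden cradle in which the arbor waits, its axis level 52 mm above the bench and along the cradle's x axis; origin under its middle, on the bench. Board 158 x 62 x 12 mm with two V uprights 14 mm thick at 65 mm either side of the middle; between these the shaft is free on both sides.
- groove (a point): Point of the stand on the line where the arbor's axis lies when seated, midway between its two V rests, 80 mm above the bench; x along the groove, z up. Seated, arbor_collar lies at x = -42 mm, arbor_grip at +14 mm (shoulders allow 4 mm of play), both at this height. Turned end for end it is wrong.
- stand: Grey iron stand, origin on the bench under groove, same axes. Base plate 190 x 98 x 10 mm; rubber-lined 90-degree V rests 14 mm thick at x = -65 and +65 mm, walls up to 4 mm below the axis, 36 mm to either side. Between them only the dog's guide (x -55 to -29, y -17 to 17, top at z 54 mm): round arbor_grip the shaft can be held from both sides, and rolled by leaning the gripper about it.
- dog (a joint): Slide of the sprung dog, a blade 7.5 mm wide in the stand, under the collar: 0 = fully up (with no arbor, or standing in a notch), about 0.0055 m = pressed down by the collar's round rim. Spring 1.2 N up, 1.9 N when pressed. With it in a notch the arbor has about 4 degrees of play and then stops hard.
- keep (a joint): Hinge of the keep, a steel bar 12 mm wide and 9 mm thick over the V rest at -x: 0 = closed, level over the journal with 1.5 mm to spare; about 1.6 rad = open, tip up. It stays where it is left (0.07 N m of friction), and closes only if the arbor lies down in the rest.
- keep_knob (a point): Centre of the black ball knob (18 mm diameter) on the end of the keep, 80 mm from its hinge. Closed, it lies at x = -65, y = +46, z = +22 mm from groove.
- keep_hinge (a point): Hinge pin of the keep, on the stand: x = -65, y = -34, z = +22 mm from groove; axes as groove. The open keep stands up over this point (leaning up to 0.2 rad either way) and swings over towards +y of groove.
- hex_key_mid (a point): Bystander, to be left where it is: loose hex key, 28 x 77 x 5 mm, lying flat between cradle and stand; the point is its centre.
- pliers_mid (a point): Bystander, to be left where it is: loose pliers, 52 x 151 x 12 mm, lying flat behind the cradle; the point is its centre.
- grease_tin_mid (a point): Bystander, to be left where it is: loose round tin, 63 mm across and 46 mm high, at the back of the bench; the point is its centre.

How it is judged:
By the outcome, as a careful person would: the job done as asked, in the order asked, and still so for the second after the job is handed in, with the robot touching nothing.
It also fails if it takes over 61 s, if anything falls off the work surface, if the arm or the gripper's body presses on something with over 40 N, if the wrist force passes 120 N, or if a joint passes its speed limit or range.

## Robot

A 6-joint arm with a two-finger parallel gripper is mounted at the origin on a cart in front of the work surface, level with it; the furniture and walls round the work are solid. World frame = base frame: x ahead of the robot, y to its left, z up, the work surface at z = 0. Lengths are in m, angles in rad, forces in N, time in s.
With the tool pointing down it reaches from about 0.35 to 0.925 m from the base axis. Payload 6.4 kg.
Tool frame: the origin (TCP) lies at the centre of the arm's flange, where the gripper is bolted on; the fingertips stand 173 mm ahead of it and the grasp point (between the pads) lies 155 mm ahead of it; x points along the fingers, y is the direction in which the jaws open and shut, and the axes are right-handed (so a half turn about x gives the same grasp; the last joint's range is limited). The gripper opens to 85 mm and grips with 20 to 120 N. Pads are 22 mm wide; open, the fingers measure 114 mm over their backs; the gripper's body (76 mm by 85 mm) begins 54 mm behind the grasp point. The pads swing forward as they close: fully open they stand 13 mm farther back than shut.
Start: joints at [-1.524, 0.245, 1.558, -0, 1.339, -0.174], TCP at [0.142, -0.634, 0.405] pointing down, gripper open.
Joint ranges: [-3.13, 3.13], [-1.02, 2.26], [0.13, 2.54], [-0.95, 4.09], [0.21, 2.88], [-2.74, 2.74]. Speed limits (rad/s): [2.57, 2.57, 3.14, 3.14, 3.14, 3.14].

## Interface

Orientations are given as a rotation vector (axis times angle).
In Python, from bench import sensors, viewer, close_job gives the robot as it stands. The module is installed in compiled form; this text tells all that it offers.
- The arm moves only by the tool move_arm, never from a script. Its argument "targets" is a list that holds one entry, the list of rows, each a list of 7 numbers: the opening, from -1 (shut) to 1 (fully open), then the shift along the world's x, y, z in units of 60 mm (1.0 is 60 mm), then the turn, a rotation vector about the world's x, y, z in units of 6 degrees (1.0 is 6 degrees). A call has 1 to 12 rows; each row shifts and turns the commanded pose from where the row before left it; what a row does not reach is not made up. A row lasts 1/8 s, in which the tool goes at most 62.5 mm and 10.7 degrees, less where a joint would pass 70% of its speed; a pose out of reach is approached as far as the arm can. A call is refused whole if a number of a shift passes 1 or a number of a turn 1, either way. A call with a gripper value outside its range is refused whole. The fingers move at their own pace and stop on an object; "grip_force" is the grip in N (left out, the last holds). Time passes only in rows, so rows that do not move let the fingers close. It gives the time, the measured TCP pose, the force and the opening at its end, in the units of the state.
- sensors.sense(): the state, without advancing time (a new reading comes with each control period).
- viewer.grab_frame(name): name is "side" or "top" or "wrist"; returns (picture, depth): 384x512x3 uint8, blue, green, red; 384x512 float32, m along the optical axis (not along the pixel's ray), 0 where there is no reading.
- viewer.calibration(name): a dict with "fx", "fy", "cx", "cy" (pixels), "eye" and "orientation" of the camera in the world; the wrist camera has in their place "T_tool_cam" (4x4, takes a point from camera to tool coordinates, whose origin is the TCP and whose axes are the tool frame's). Camera axes: x right, y up, looking along -z (the intrinsics and any distortion apply to the point x, -y, -z); pixel columns grow to the right and rows downward; lengths in m; the calibration is good to about 2 mm. The wrist camera is an equidistant fisheye: a pixel r from the principal point sees the ray r / f radians off the axis. A picture is of the moment at which its call begins: read the wrist's pose just before it. calibration takes no time and is no camera call.
- close_job(): hands the job in, once; it reports no verdict.
The state is a dict: "time_s": time; "q": joint angles; "qvel": joint speeds; "joint_efforts": joint torques, N m; "tool_pos": TCP position; "eef_rot": TCP orientation; "force": force on the tool from outside, world axes, zero at the start; "wrist_torque": the same for the moment, N m; "gripper_width": opening from 0.0 (shut) to 1.0 (fully open).
Only numpy, scipy, OpenCV 4.12 (cv2) and the standard library are available. Lean on these libraries where they do the work, as an engineer would, in place of code of your own. Each camera call takes 0.05 s, during which the arm holds its last target.

## Working session

There is one attempt and no reset: what is moved stays moved. The work goes in short steps, Python scripts to look and compute and a tool call to move; the robot and the scene stay as the last step left them, time stands still between calls to the robot, and variables do not carry over. Pictures are saved under pics/ and viewed, and the job is handed in when it is done.

Besides the shell and the picture viewer there is one more tool, called after "Call:" by a JSON object that holds its "fn" and its "kwargs". move_arm: Moves the arm, as the interface text tells. Its arguments: {"type":"object","properties":{"targets":{"type":"array","items":{"type":"array","items":{"type":"array","items":{"type":"number"}}}},"grip_force":{"type":"number"}},"required":["targets"]}

```bash
mkdir -p pics
cat > h.py <<'E'
import numpy as np, cv2
from scipy.spatial.transform import Rotation as R
from bench import sensors, viewer, close_job
def snap(name,fn):
    s=sensors.sense()
    img,d=viewer.grab_frame(name)
    cv2.imwrite('pics/%s.png'%fn,img); np.savez('pics/%s.npz'%fn,img=img,d=d,tp=s['tool_pos'],rv=s['eef_rot'])
    return img,d,s
E
python3 - <<'E'
from h import *
s=sensors.sense()
for k,v in s.items(): print(k,np.round(v,4))
for n in ['side','top','wrist']: print(n,viewer.calibration(n))
snap('side','s0');snap('top','t0')
E
```

```text
time_s 0.0
q [-1.5241  0.2458  1.559  -0.      1.3387 -0.1741]
qvel [ 0.0007 -0.0018 -0.0028  0.0001  0.0004  0.0016]
joint_efforts [ 7.00000e-04 -4.29510e+01 -3.26125e+01 -1.00000e-04  5.30000e-03
  0.00000e+00]
tool_pos [ 0.1423 -0.634   0.4036]
eef_rot [ 2.1057  0.2355 -2.1054]
force [ 0.5932 -0.162   0.7327]
wrist_torque [-0.055   0.0079 -0.0183]
gripper_width 1.0003
side {'fx': 408.1595079563018, 'fy': 408.1595079563018, 'cx': 257.5809872470617, 'cy': 192.0639918707802, 'eye': array([0.35794391, 0.62397679, 0.55928028]), 'orientation': array([ 0.26008356, -1.35332432, -2.46005886])}
top {'fx': 417.36249852358435, 'fy': 417.36249852358435, 'cx': 255.99510597441264, 'cy': 196.63468269293287, 'eye': array([ 0.53809605, -0.04967911,  0.93197645]), 'orientation': array([ 0.05424066, -0.07444681, -1.5538656 ])}
wrist {'fx': 297.3186396354542, 'fy': 297.3186396354542, 'cx': 260.30748511325737, 'cy': 189.33655057408427, 'T_tool_cam': array([[ 6.86324886e-04,  2.83139832e-01, -9.59078393e-01,
         3.21197596e-02],
       [ 9.99999721e-01,  8.88335296e-05,  7.41834046e-04,
        -5.91882159e-05],
       [ 2.95241086e-04, -9.59078635e-01, -2.83139692e-01,
        -7.18376592e-02],
       [ 0.00000000e+00,  0.00000000e+00,  0.00000000e+00,
         1.00000000e+00]])}
```

View pics/s0.png

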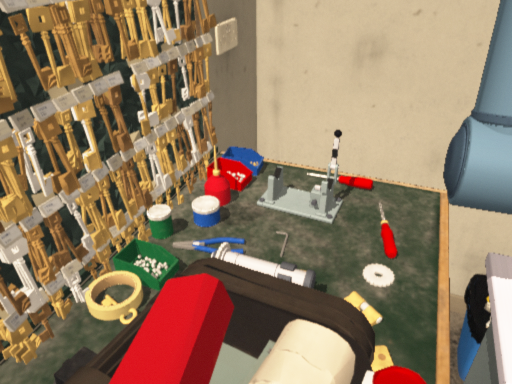

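View pics/t0.png

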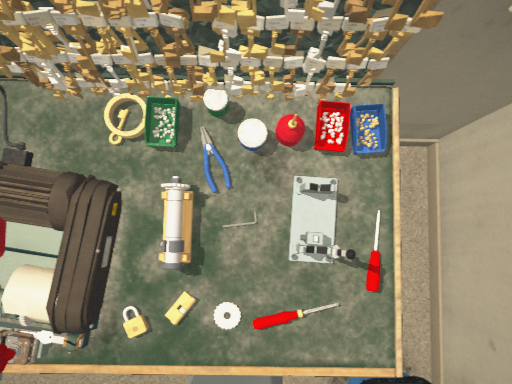

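Run:
```python
import cv2,numpy as np
a=cv2.imread('pics/t0.png')
b=cv2.resize(a[165:280,150:260],None,fx=5,fy=5,interpolation=cv2.INTER_CUBIC);cv2.imwrite('pics/t0a.png',b)
b=cv2.resize(a[165:280,270:380],None,fx=5,fy=5,interpolation=cv2.INTER_CUBIC);cv2.imwrite('pics/t0b.png',b)
```

```text
(no output)
```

View pics/t0a.png

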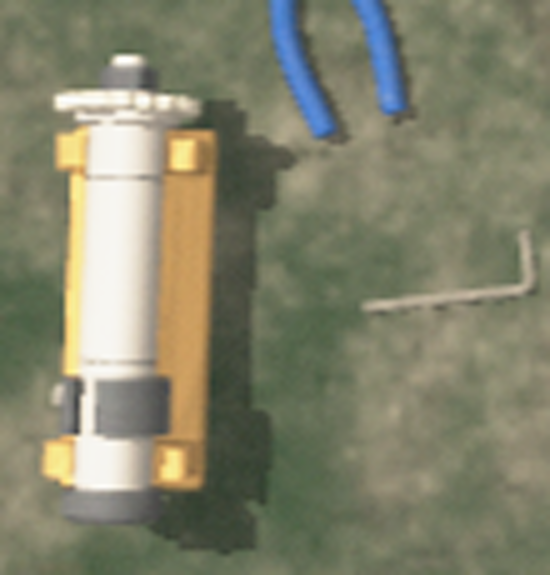

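View pics/t0b.png

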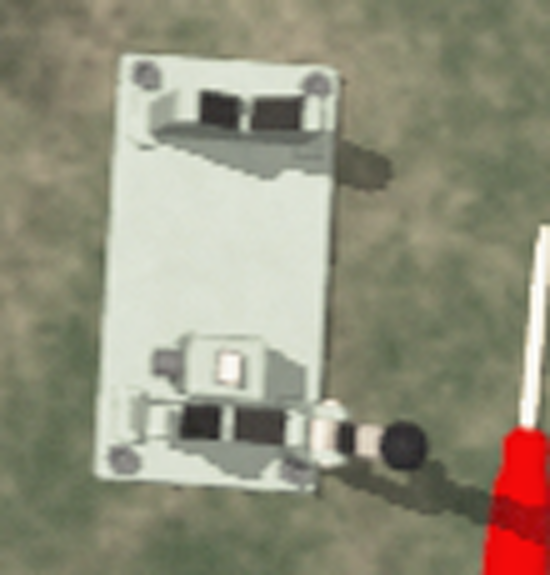

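```bash
cat >> h.py <<'E'
def pts(fn,name):
    f=np.load('pics/%s.npz'%fn); c=viewer.calibration(name); d=f['d']
    v,u=np.mgrid[0:d.shape[0],0:d.shape[1]]
    p=np.stack([(u-c['cx'])/c['fx']*d,-(v-c['cy'])/c['fy']*d,-d],-1)
    P=p@R.from_rotvec(c['orientation']).as_matrix().T+c['eye']
    P[d==0]=np.nan
    return P,f['img']
E
python3 - <<'E'
from h import *
P,img=pts('t0','top')
for (u,v) in [(230,300),(280,300),(310,210),(176,210),(176,220)]: print(u,v,np.round(P[v,u],4))
# board / stand base pixels: height maps
Z=P[...,2]
def rect(mask,lab):
    n,l,st,_=cv2.connectedComponentsWithStats(mask.astype(np.uint8))
    i=1+np.argmax(st[1:,4]); m=l==i
    q=P[m][:,:2]; r=cv2.minAreaRect((q*1000).astype(np.float32)); print(lab,m.sum(),r,st[i]); return m
roi=np.zeros(Z.shape,bool); roi[165:280,275:350]=1
m=rect(roi&(Z>0.006)&(Z<0.014),'base')
roi2=np.zeros(Z.shape,bool); roi2[165:280,150:205]=1
m=rect(roi2&(Z>0.007),'cradle all')
# arbor shaft: points with z>0.055 in rows
for v in range(180,272,4):
    q=P[v,150:205]; k=q[:,2]>0.045; 
    if k.any():
        i=np.nanargmax(q[:,2]); print(v,np.round(np.nanmean(q[k,0]),4),'ymid',np.round((np.nanmin(q[k,1])+np.nanmax(q[k,1]))/2,4),'w',np.round(np.nanmax(q[k,1])-np.nanmin(q[k,1]),4),'top',np.round(q[i],4))
E
```

```text
230 300 [ 0.386  -0.0075 -0.0027]
280 300 [ 3.878e-01 -1.174e-01 -2.000e-04]
310 210 [ 0.5864 -0.1811  0.0095]
176 210 [0.5791 0.1056 0.0623]
176 220 [0.5583 0.1045 0.065 ]
base 2696 ((567.3856201171875, -187.05752563476562), (98.23902130126953, 189.70980834960938), 86.89097595214844) [ 288  175   49   89 2696]
cradle all 2466 ((554.531982421875, 112.54573059082031), (62.239540100097656, 193.8487548828125), 89.50423431396484) [ 158  176   35   94 2466]
180 0.6422 ymid 0.1109 w 0.0205 top [0.6419 0.1075 0.0625]
184 0.6321 ymid 0.1119 w 0.0521 top [0.6312 0.1161 0.0815]
188 0.6245 ymid 0.1099 w 0.0402 top [0.624  0.1092 0.073 ]
192 0.6172 ymid 0.1129 w 0.0574 top [0.6161 0.112  0.0678]
196 0.6088 ymid 0.1121 w 0.057 top [0.6077 0.1137 0.0682]
200 0.5998 ymid 0.1111 w 0.029 top [0.5995 0.1114 0.068 ]
204 0.5915 ymid 0.1113 w 0.0278 top [0.5911 0.113  0.0693]
208 0.5831 ymid 0.1107 w 0.0277 top [0.5829 0.1067 0.0685]
212 0.5749 ymid 0.1125 w 0.0307 top [0.5746 0.1105 0.0686]
216 0.5666 ymid 0.1119 w 0.0302 top [0.5664 0.1104 0.0679]
220 0.5583 ymid 0.1118 w 0.029 top [0.5581 0.1121 0.0686]
224 0.55 ymid 0.1119 w 0.0284 top [0.5499 0.1077 0.0688]
228 0.5417 ymid 0.1113 w 0.0273 top [0.5416 0.1134 0.0696]
232 0.5334 ymid 0.1109 w 0.0276 top [0.5335 0.1096 0.0668]
236 0.5252 ymid 0.1125 w 0.0304 top [0.5252 0.1172 0.0686]
240 0.5169 ymid 0.1119 w 0.0402 top [0.5171 0.1178 0.0744]
244 0.5089 ymid 0.1138 w 0.0449 top [0.5091 0.1112 0.0759]
248 0.5007 ymid 0.1127 w 0.0432 top [0.501  0.1169 0.0766]
252 0.4924 ymid 0.1122 w 0.0283 top [0.4926 0.114  0.0687]
256 0.4838 ymid 0.1126 w 0.0559 top [0.4846 0.1075 0.0694]
260 0.4758 ymid 0.1064 w 0.0443 top [0.4764 0.1096 0.068 ]
264 0.4682 ymid 0.1122 w 0.0377 top [0.4686 0.1086 0.0717]
268 0.4602 ymid 0.1114 w 0.0332 top [0.4605 0.1143 0.0727]
```

Run:
```python
from h import *
from scipy.optimize import least_squares
P,img=pts('t0','top')
print('tool axes',np.round(R.from_rotvec(sensors.sense()['eef_rot']).as_matrix(),3))
Q=P[196:238,160:200].reshape(-1,3); Q=Q[(Q[:,2]>0.052)&(abs(Q[:,1]-.112)<.02)]
def res(p,r=0.016):
    d=np.array([1,p[1],p[3]]); d/=np.linalg.norm(d); o=np.array([0.56,p[0],p[2]])
    w=Q-o; return np.linalg.norm(w-np.outer(w@d,d),axis=1)-r
s=least_squares(res,[.112,0,.052,0],loss='soft_l1',f_scale=.001); print('shaft y,slope,z,slope',s.x, np.degrees(s.x[1]), np.std(s.fun),len(Q))
# collar: dark pixel extents
hsv=cv2.cvtColor(img,cv2.COLOR_BGR2HSV)
for v in range(234,275): 
    print(v,'x%.4f'%P[v,176,0], img[v,160:188].astype(int).mean(-1).astype(int).tolist())
```

```text
tool axes [[-0.     0.219 -0.976]
 [ 0.002 -0.976 -0.219]
 [-1.    -0.002 -0.   ]]
shaft y,slope,z,slope [ 0.11268063 -0.00717191  0.05052193 -0.00060765] -0.41092040982490685 0.0011971501816616763 629
234 x0.5294 [104, 105, 121, 192, 209, 216, 234, 241, 244, 244, 244, 245, 244, 241, 236, 228, 217, 201, 176, 156, 140, 136, 142, 141, 144, 151, 154, 155]
235 x0.5274 [107, 110, 135, 193, 210, 217, 234, 242, 244, 244, 244, 244, 243, 241, 236, 227, 216, 198, 176, 158, 142, 138, 142, 144, 143, 151, 153, 152]
236 x0.5253 [108, 114, 141, 196, 209, 213, 224, 232, 237, 238, 242, 244, 244, 241, 236, 227, 215, 200, 174, 155, 138, 138, 143, 142, 145, 151, 152, 152]
237 x0.5233 [108, 115, 144, 196, 210, 213, 221, 210, 201, 222, 209, 211, 223, 213, 202, 191, 173, 157, 141, 124, 112, 126, 142, 145, 147, 149, 152, 154]
238 x0.5211 [112, 114, 145, 197, 209, 220, 234, 240, 242, 243, 242, 243, 242, 239, 233, 223, 210, 189, 168, 150, 133, 135, 142, 146, 145, 152, 153, 154]
239 x0.5191 [111, 114, 144, 197, 211, 221, 235, 242, 244, 244, 244, 244, 243, 240, 235, 225, 212, 194, 174, 152, 139, 137, 141, 146, 
[... 4455 characters left out ...]
2, 65, 64, 58]
270 x0.4498 [135, 135, 131, 131, 124, 122, 117, 114, 109, 104, 104, 106, 109, 107, 109, 108, 105, 98, 97, 81, 66, 63, 64, 60, 63, 64, 64, 61]
271 x0.4473 [137, 136, 130, 132, 128, 122, 115, 107, 103, 99, 98, 99, 99, 104, 104, 105, 107, 105, 101, 99, 83, 64, 64, 60, 67, 64, 67, 71]
272 x0.4455 [135, 130, 130, 129, 125, 117, 109, 104, 98, 93, 92, 96, 98, 98, 97, 101, 105, 106, 103, 102, 96, 89, 79, 59, 61, 62, 73, 78]
273 x0.4433 [125, 120, 123, 121, 116, 109, 102, 98, 96, 94, 94, 94, 97, 93, 97, 96, 99, 105, 100, 101, 93, 91, 90, 89, 91, 82, 72, 72]
274 x0.4412 [115, 113, 111, 109, 103, 102, 97, 91, 94, 93, 93, 94, 93, 93, 94, 92, 95, 99, 99, 96, 88, 89, 90, 94, 97, 86, 69, 69]
```

Run:
```python
from h import *
P,img=pts('t0','top')
# cutter (teeth) points z>0.07 near x .63
m=(P[...,2]>0.071)&(P[...,0]>.615)&(P[...,0]<.66)&(abs(P[...,1]-.11)<.04)
print('cutter',np.nanmean(P[m],0),np.nanmin(P[m],0),np.nanmax(P[m],0),m.sum())
m=(P[...,2]>0.0715)&(P[...,0]>.48)&(P[...,0]<.54)&(abs(P[...,1]-.11)<.04)
print('collar',np.nanmean(P[m],0),np.nanmin(P[m],0),np.nanmax(P[m],0),m.sum())
# stand uprights
m=(P[...,2]>0.05)&(P[...,0]>.6)&(P[...,0]<.66)&(abs(P[...,1]+.19)<.05)
print('far V',np.nanmean(P[m],0),np.nanmin(P[m],0),np.nanmax(P[m],0))
# knob
m=(P[...,2]>0.12)&(P[...,0]<.6)&(abs(P[...,1]+.22)<.05)
q=P[m]; i=np.argsort(q[:,2]); print(len(q)); print(np.round(q[i][::10],4))
PS,_=pts('s0','side')
m=(PS[...,2]>0.11)&(PS[...,0]<.62)&(PS[...,0]>.4)&(abs(PS[...,1]+.21)<.06)
q=PS[m]; i=np.argsort(q[:,2]); print('side',len(q)); print(np.round(q[i][::10],4))
```

```text
cutter [0.6301215  0.11079031 0.07587529] [0.62393245 0.09071925 0.07102922] [0.63413736 0.13209626 0.08273373] 78
collar [0.50541777 0.11020656 0.07349407] [0.4947325  0.09712386 0.07150533] [0.51711518 0.11807144 0.07698578] 89
far V [ 0.63149263 -0.18885775  0.06799205] [ 0.62371563 -0.22168368  0.05045389] [ 0.64081235 -0.15764256  0.07835807]
140
[[ 0.502  -0.2161  0.1206]
 [ 0.5064 -0.2214  0.1321]
 [ 0.4974 -0.2175  0.1412]
 [ 0.4996 -0.2179  0.1482]
 [ 0.4999 -0.2204  0.1541]
 [ 0.4967 -0.2206  0.1611]
 [ 0.4953 -0.2228  0.1679]
 [ 0.4928 -0.2281  0.1838]
 [ 0.5051 -0.2224  0.1855]
 [ 0.4929 -0.2258  0.1862]
 [ 0.4965 -0.2255  0.1873]
 [ 0.5019 -0.2325  0.1879]
 [ 0.4948 -0.2269  0.1888]
 [ 0.4984 -0.2285  0.1896]]
side 200
[[ 0.5012 -0.2124  0.1118]
 [ 0.5    -0.2158  0.1156]
 [ 0.4977 -0.2143  0.1193]
 [ 0.5057 -0.2166  0.1245]
 [ 0.5033 -0.2151  0.1282]
 [ 0.4946 -0.2157  0.1321]
 [ 0.5017 -0.2143  0.1366]
 [ 0.5024 -0.2159  0.1408]
 [ 0.4941 -0.2187  0.1435]
 [ 0.4948 -0.2199  0.1478]
 [ 0.4955 -0.2216  0.1519]
 [ 0.4996 -0.2176  0.1556]
 [ 0.5013 -0.2236  0.16  ]
 [ 0.4989 -0.2208  0.1641]
 [ 0.4947 -0.2214  0.167 ]
 [ 0.4953 -0.2204  0.1747]
 [ 0.4961 -0.2225  0.1786]
 [ 0.4921 -0.2232  0.1813]
 [ 0.4986 -0.2209  0.1837]
 [ 0.504  -0.2243  0.1862]]
```

Run:
```python
from h import *
c=viewer.calibration('top'); M=R.from_rotvec(c['orientation']).as_matrix()
def proj(p):
    q=(np.array(p)-c['eye'])@M; return c['cx']+c['fx']*q[0]/-q[2], c['cy']-c['fy']*q[1]/-q[2]
for ph in range(-90,91,10):
    a=np.radians(ph); print(ph,np.round(proj([.503,.1127+.023*np.sin(a),.052+.023*np.cos(a)]),1),np.round(proj([.503,.1127+.016*np.sin(a),.052+.016*np.cos(a)]),1))
```

```text
-90 [183.4 246.8] [180.  246.7]
-80 [182.9 246.8] [179.7 246.8]
-70 [182.1 246.9] [179.1 246.8]
-60 [181.  246.9] [178.3 246.8]
-50 [179.6 247. ] [177.4 246.9]
-40 [178. 247.] [176.2 246.9]
-30 [176.2 247. ] [175.  246.9]
-20 [174.2 247. ] [173.6 246.9]
-10 [172.2 247. ] [172.3 246.9]
0 [170.2 247. ] [170.9 246.9]
10 [168.3 247. ] [169.6 246.9]
20 [166.5 246.9] [168.3 246.8]
30 [164.9 246.9] [167.2 246.8]
40 [163.5 246.8] [166.2 246.7]
50 [162.4 246.7] [165.5 246.7]
60 [161.6 246.7] [164.9 246.6]
70 [161.2 246.6] [164.6 246.6]
80 [161.1 246.5] [164.5 246.5]
90 [161.3 246.4] [164.7 246.5]
```

Call:
{"fn": "move_arm", "kwargs": {"targets": [[[1,0.437,0.778,0,0,0,-0.2],[1,0.437,0.778,0,0,0,-0.2],[1,0.437,0.778,0,0,0,-0.2],[1,0.437,0.778,0,0,0,-0.2],[1,0.437,0.778,0,0,0,-0.2],[1,0.437,0.778,0,0,0,-0.2],[1,0.437,0.778,0,0,0,-0.2],[1,0.437,0.778,0,0,0,-0.2],[1,0.437,0.778,0,0,0,-0.2],[1,0.437,0.778,0,0,0,-0.2],[1,0.437,0.778,0,0,0,-0.2],[1,0.437,0.778,0,0,0,0]]]}}

```text
time_s: 1.6
tool_pos: [0.4574, -0.0723, 0.4045]
eef_rot: [-2.217, 0.011, 2.217]
force: [1.2, -0.7, 0.8]
gripper_width: 0.998
```

Call:
{"fn": "move_arm", "kwargs": {"targets": [[[1,0.437,0.778,-0.3,0,0,0],[1,0.437,0.778,-0.3,0,0,0],[1,0.437,0.778,-0.3,0,0,0],[1,0.437,0.778,-0.3,0,0,0],[1,0,0,0,0,0,0],[1,0,0,0,0,0,0]]]}}

```text
time_s: 2.35
tool_pos: [0.5617, 0.1125, 0.3324]
eef_rot: [-2.216, 0.011, 2.218]
force: [0.7, 0.6, 0.7]
gripper_width: 1.002
```

Run:
```python
from h import *
img,d,s=snap('wrist','w1'); print(s['tool_pos'],s['eef_rot'],s['force']); print(np.round(R.from_rotvec(s['eef_rot']).as_matrix(),3))
cv2.imwrite('pics/w1b.png',cv2.resize(img,(800,600)))
```

```text
[0.56167972 0.11253174 0.33236126] [-2.21590816  0.01058558  2.21796155] [0.68113723 0.57449562 0.69550083]
[[-0.001 -0.009 -1.   ]
 [-0.    -1.     0.009]
 [-1.     0.     0.001]]
```

View pics/w1b.png

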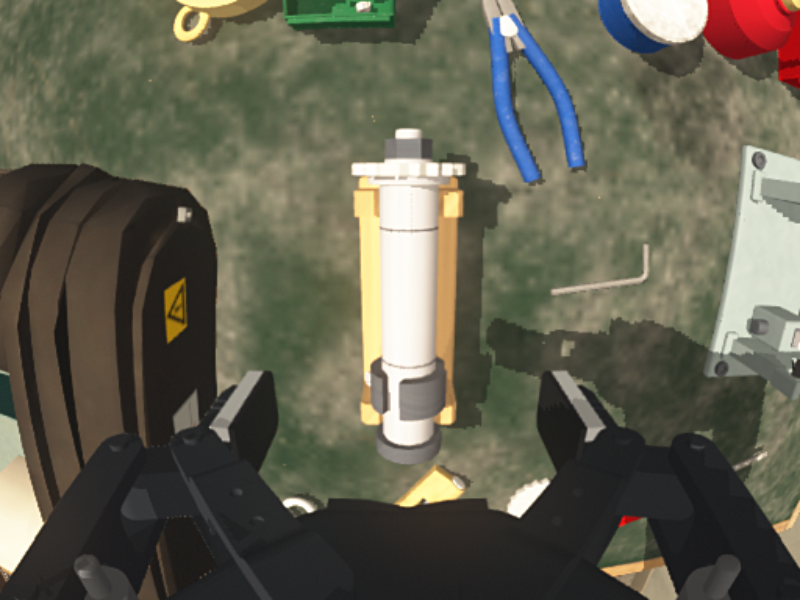

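```bash
cat >> h.py <<'E'
def wpts(fn):
    f=np.load('pics/%s.npz'%fn); c=viewer.calibration('wrist'); d=f['d']
    v,u=np.mgrid[0:d.shape[0],0:d.shape[1]]
    x=(u-c['cx'])/c['fx']; y=-(v-c['cy'])/c['fy']; r=np.hypot(x,y); t=np.tan(r)/np.maximum(r,1e-9)
    p=np.stack([x*t*d,y*t*d,-d,np.ones_like(d)],-1)
    q=(p@c['T_tool_cam'].T)[...,:3]
    P=q@R.from_rotvec(f['rv']).as_matrix().T+f['tp']; P[d==0]=np.nan
    return P,f['img']
def cyl(Q,y0,z0,x0=.56,r=.016):
    from scipy.optimize import least_squares
    def res(p):
        d=np.array([1,p[1],p[3]]); d/=np.linalg.norm(d); w=Q-np.array([x0,p[0],p[2]])
        return np.linalg.norm(w-np.outer(w@d,d),axis=1)-r
    s=least_squares(res,[y0,0,z0,0],loss='soft_l1',f_scale=.001); return s.x,np.std(s.fun)
E
python3 - <<'E'
from h import *
P,img=wpts('w1')
for (u,v) in [(160,200),(340,150),(260,150)]: print(np.round(P[v,u],4))
m=(P[...,2]>.054)&(P[...,2]<.08)&(P[...,0]>.53)&(P[...,0]<.61)&(abs(P[...,1]-.112)<.02)
print(m.sum(),cyl(P[m],.112,.052))
# axial profile along top: brightness & z
for v in range(80,300,3):
    print(v,np.round(P[v,261],4),img[v,261].tolist(),end=' | ')
m=(P[...,2]>0.07)&(P[...,0]>.615)&(P[...,0]<.66)&(abs(P[...,1]-.11)<.04)
print('\ncutter',np.nanmean(P[m],0),np.nanmin(P[m],0),np.nanmax(P[m],0))
m=(P[...,2]>0.0715)&(P[...,0]>.48)&(P[...,0]<.54)&(abs(P[...,1]-.11)<.04)
print('collar',np.nanmean(P[m],0),np.nanmin(P[m],0),np.nanmax(P[m],0))
PT,_=pts('t0','top')
m=(PT[...,2]>.05)&(PT[...,1]>.15)&(PT[...,1]<.4)&(PT[...,0]>.5)&(PT[...,0]<.62); print('bag min y',np.nanmin(PT[m],0),np.nanmax(PT[m],0))
E
```

```text
[ 0.5327  0.2246 -0.0015]
[ 5.865e-01  2.920e-02 -2.000e-04]
[0.5966 0.1126 0.0652]
3327 (array([ 0.11180245, -0.01005995,  0.04975086, -0.00195729]), np.float64(0.0005587400556917407))
80 [ 0.6575  0.1111 -0.0009] [72, 97, 90] | 83 [0.6504 0.1113 0.0568] [255, 255, 255] | 86 [0.648  0.1113 0.0553] [248, 253, 255] | 89 [0.6453 0.1113 0.0603] [140, 144, 148] | 92 [0.6428 0.1113 0.062 ] [134, 138, 142] | 95 [0.6404 0.1114 0.0616] [133, 136, 141] | 98 [0.638  0.1114 0.0619] [135, 140, 143] | 101 [0.6356 0.1114 0.0609] [179, 191, 202] | 104 [0.6332 0.1115 0.0774] [237, 247, 252] | 107 [0.631  0.1115 0.0772] [239, 249, 253] | 110 [0.6287 0.1115 0.0781] [237, 249, 253] | 113 [0.6263 0.1115 0.0724] [223, 233, 241] | 116 [0.624  0.1115 0.0721] [246, 251, 254] | 119 [0.6213 0.1115 0.0648] [243, 250, 254] | 122 [0.619  0.1116 0.0654] [247, 251, 254] | 125 [0.6166 0.1116 0.0652] [247, 252, 254] | 128 [0.6142 0.1116 0.0655] [247, 252, 254] | 131 [0.6118 0.1116 0.0649] [247, 252, 254] | 134 [0.6095 0.1117 0.0658] [247, 252, 254] | 137 [0.6072 0.1117 0.0664] [247, 252, 254] | 140 [0.6047 0.1117 0.
[... 2007 characters left out ...]
0.4808 0.1128 0.0653] [242, 249, 252] | 278 [0.4776 0.1128 0.0655] [242, 249, 252] | 281 [0.4744 0.1128 0.0658] [241, 249, 252] | 284 [0.4718 0.1129 0.0671] [227, 243, 253] | 287 [0.4705 0.1129 0.0702] [75, 81, 87] | 290 [0.4681 0.1129 0.0718] [132, 138, 145] | 293 [0.4634 0.1129 0.0702] [131, 137, 143] | 296 [0.4603 0.113  0.0709] [133, 135, 144] | 299 [ 0.4008  0.1133 -0.0015] [81, 106, 108] | 
cutter [0.62927012 0.1112023  0.07501663] [0.622368   0.09008215 0.07002229] [0.6335385  0.13215508 0.08054058]
collar [0.50463986 0.11081651 0.07269333] [0.49183925 0.10124357 0.0715034 ] [0.51688823 0.11802153 0.07437746]
bag min y [0.50013279 0.21167421 0.05000488] [0.6199994 0.3999253 0.2437666]
```

Call:
{"fn": "move_arm", "kwargs": {"targets": [[[1,-0.02,-0.008,-0.5,0,0,0],[1,0,0,-0.5,0,0,0],[1,0,0,-0.5,0,0,0],[1,0,0,-0.4,0,0,0],[1,0,0,-0.19,0,0,0],[1,0,0,0,0,0,0],[-1,0,0,0,0,0,0],[-1,0,0,0,0,0,0],[-1,0,0,0,0,0,0],[-1,0,0,0,0,0,0],[-1,0,0,0,0,0,0],[-1,0,0,0,0,0,0]]], "grip_force": 60}}

```text
time_s: 3.9
tool_pos: [0.5611, 0.1119, 0.2083]
eef_rot: [-2.218, 0.011, 2.216]
force: [-1.4, -2.3, 5.9]
gripper_width: 0.348
```

Run:
```python
from h import *
img,d,s=snap('wrist','w2'); print({k:np.round(v,4) for k,v in s.items()})
cv2.imwrite('pics/w2b.png',cv2.resize(img,(800,600)))
```

```text
{'time_s': np.float64(3.9), 'q': array([-1.1000e-03,  3.2590e-01,  1.8595e+00, -1.2000e-03,  9.5520e-01,
        1.5795e+00]), 'qvel': array([ 0.0014,  0.0018, -0.0002, -0.0005,  0.0007,  0.0012]), 'joint_efforts': array([ 1.28850e+00, -3.66866e+01, -2.46663e+01,  5.77700e-01,
       -4.82500e-01,  3.40000e-02]), 'tool_pos': array([0.5611, 0.1119, 0.2083]), 'eef_rot': array([-2.2184,  0.0112,  2.2163]), 'force': array([-1.4099, -2.3133,  5.8699]), 'wrist_torque': array([-0.4554,  0.2664,  0.0222]), 'gripper_width': np.float64(0.3483)}
```

View pics/w2b.png

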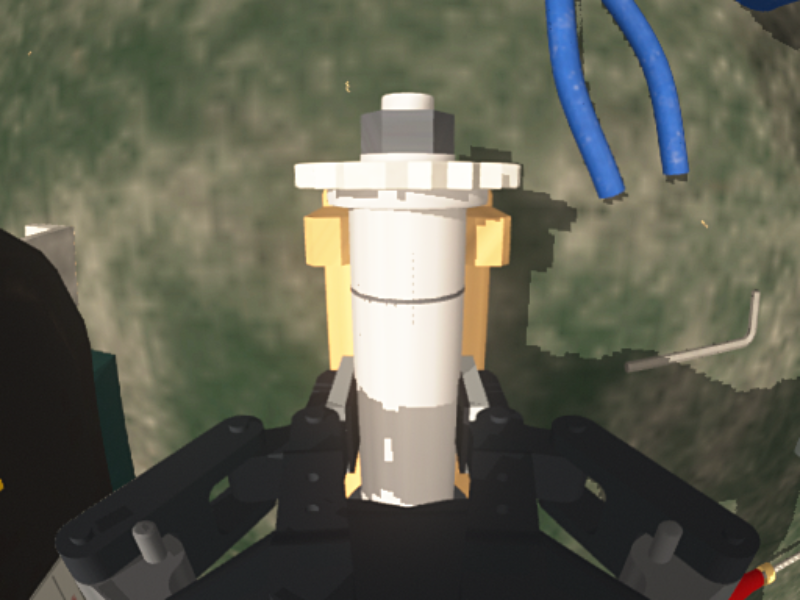

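Call:
{"fn": "move_arm", "kwargs": {"targets": [[[-1,0,0,0.3,0,0,0],[-1,0,0,0.5,0,0,0],[-1,0,0,0.5,0,0,0],[-1,0,0,0.4,0,0,0],[-1,0.043,-0.6,0,0,0,-0.054],[-1,0.043,-0.6,0,0,0,-0.054],[-1,0.043,-0.6,0,0,0,-0.054],[-1,0.043,-0.6,0,0,0,-0.054],[-1,0.043,-0.6,0,0,0,-0.054],[-1,0.043,-0.6,0,0,0,-0.054],[-1,0.043,-0.6,0,0,0,-0.054],[-1,0.043,-0.6,0,0,0,-0.054]]]}}

```text
time_s: 5.45
tool_pos: [0.5808, -0.1765, 0.3088]
eef_rot: [-2.191, 0.059, 2.194]
force: [-0.6, 0.6, -5.9]
gripper_width: 0.345
```

Call:
{"fn": "move_arm", "kwargs": {"targets": [[[-1,0,-0.2,0,0,0,0],[-1,0,0,0,0,0,0],[-1,0,0,0,0,0,0]]]}}

```text
time_s: 5.82
tool_pos: [0.5811, -0.1867, 0.3089]
eef_rot: [-2.192, 0.058, 2.195]
force: [0.4, 0.8, -6.6]
gripper_width: 0.341
```

Run:
```python
from h import *
s=sensors.sense(); print({k:np.round(v,4) for k,v in s.items()});print(np.round(R.from_rotvec(s['eef_rot']).as_matrix(),4))
img,d,s=snap('top','t3'); 
cv2.imwrite('pics/t3b.png',cv2.resize(img[160:290,270:390],None,fx=5,fy=5,interpolation=cv2.INTER_CUBIC)[:600])
img,d,s=snap('side','s3'); 
cv2.imwrite('pics/s3b.png',cv2.resize(img[100:240,220:380],None,fx=5,fy=5,interpolation=cv2.INTER_CUBIC)[:600])
img,d,s=snap('wrist','w3'); 
cv2.imwrite('pics/w3b.png',cv2.resize(img,(800,600)))
```

```text
{'time_s': np.float64(5.825), 'q': array([-4.9640e-01,  2.5570e-01,  1.7302e+00,  6.0000e-04,  1.1571e+00,
        1.1281e+00]), 'qvel': array([ 0.0059, -0.0015,  0.0011, -0.0042,  0.0001, -0.0012]), 'joint_efforts': array([-5.73600e-01, -4.42096e+01, -3.30650e+01, -5.94000e-02,
        7.98000e-02,  6.00000e-04]), 'tool_pos': array([ 0.5811, -0.1867,  0.3089]), 'eef_rot': array([-2.1925,  0.058 ,  2.1946]), 'force': array([ 0.3631,  0.7833, -6.5726]), 'wrist_torque': array([-0.026 , -0.0868,  0.0368]), 'gripper_width': np.float64(0.3406)}
[[-0.001  -0.0539 -0.9985]
 [ 0.0011 -0.9985  0.0539]
 [-1.     -0.0011  0.001 ]]
```

View pics/w3b.png

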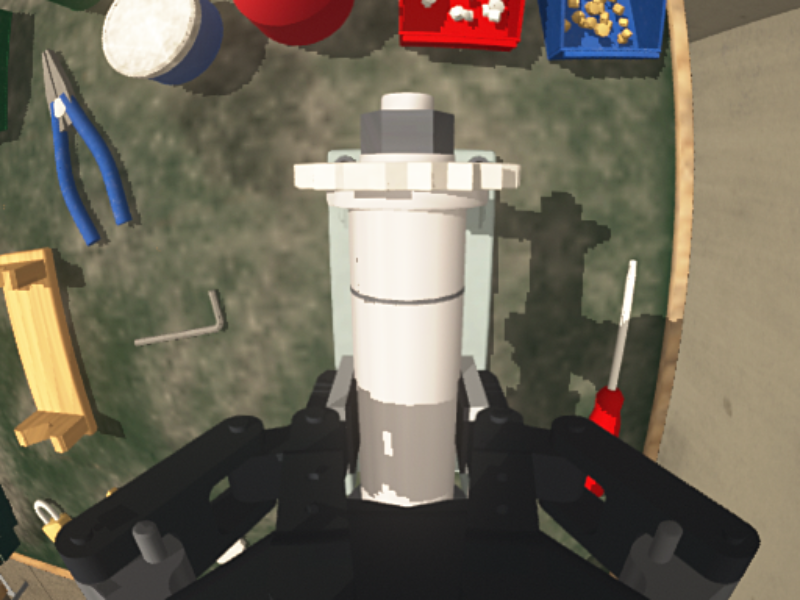

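View pics/s3b.png

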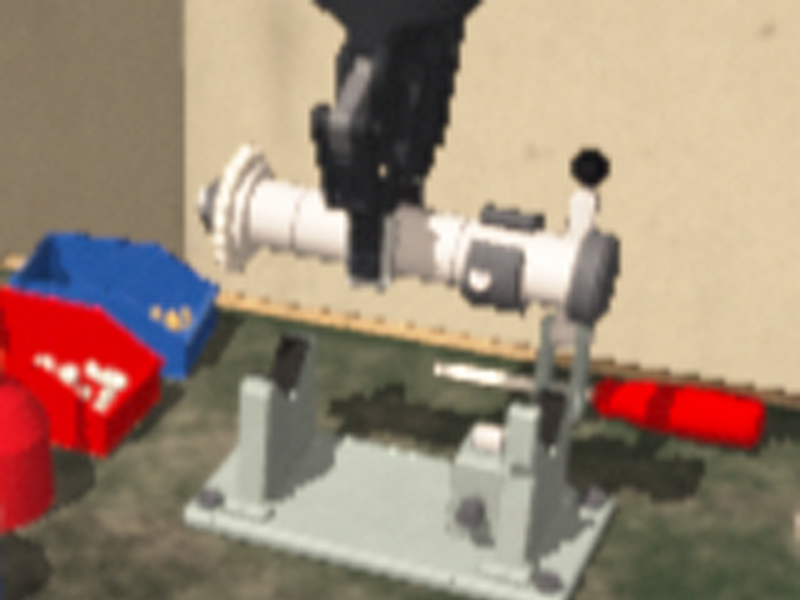

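View pics/t3b.png

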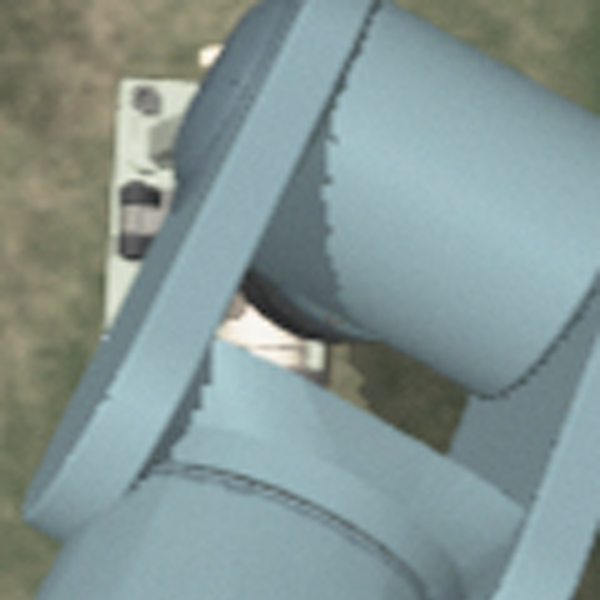

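Run:
```python
from h import *
P,img=wpts('w3')
Z=P[...,2]
m=(Z>.005)&(Z<.016)&(P[...,0]>.58)&(abs(P[...,1]+.19)<.07)
for x in np.arange(.60,.675,.01):
    k=m&(abs(P[...,0]-x)<.002); 
    if k.sum()>3: print(np.round(x,3),k.sum(),np.nanmin(P[k][:,1]),np.nanmax(P[k][:,1]))
print('far edge x',np.nanmax(P[m][:,0]), np.sort(P[m][:,0])[-10:])
# arbor in side
PS,_=pts('s3','side')
m=(PS[...,2]>.13)&(PS[...,2]<.17)&(PS[...,0]>.54)&(PS[...,0]<.645)&(abs(PS[...,1]+.18)<.04)
m2=(abs(PS[...,0]-.57)<.02)|(PS[...,0]>.6)&(PS[...,0]<.63); q=PS[m&m2]
print(len(q),cyl(q,-.188,.153,x0=.5811))
# base in side
m=(PS[...,2]>.006)&(PS[...,2]<.014)&(PS[...,0]>.45)&(PS[...,0]<.68)&(abs(PS[...,1]+.19)<.07)
n,l,st,_=cv2.connectedComponentsWithStats(m.astype(np.uint8)); i=1+np.argmax(st[1:,4]); q=PS[l==i]
print(cv2.minAreaRect((q[:,:2]*1000).astype(np.float32)),len(q))
# near V outer end face, collar extents
m=(PS[...,2]>.12)&(PS[...,2]<.20)&(PS[...,0]<.7)&(PS[...,0]>.45)&(abs(PS[...,1]+.18)<.05)
q=PS[m]; h,e=np.histogram(q[:,0],bins=np.arange(.45,.7,.005)); 
for a,b in zip(e,h):
    k=(q[:,0]>=a)&(q[:,0]<a+.005)
    if b>2: print(np.round(a,3),b,'ymax %.4f zmax %.4f'%(q[k][:,1].max(),q[k][:,2].max()))
```

```text
0.6 131 -0.23854824742718295 -0.1410501173341787
0.61 132 -0.2383312524209995 -0.14175953438843417
0.62 73 -0.2396682191481041 -0.14296469343310175
0.63 51 -0.2400288113725324 -0.14259092816485355
0.65 6 -0.24038396522285393 -0.23495981795619578
0.66 112 -0.2392295630041468 -0.14513684066182056
far edge x 0.7528000002570786 [0.75040815 0.75052887 0.75054513 0.75093908 0.75118791 0.75144197
 0.75159959 0.7518636  0.75228176 0.7528    ]
447 (array([-0.18411317, -0.08083006,  0.15038986,  0.00673182]), np.float64(0.005440025598438049))
((565.506591796875, -186.21873474121094), (103.63709259033203, 189.63197326660156), 88.5497055053711) 1250
0.475 62 ymax -0.1601 zmax 0.1712
0.48 47 ymax -0.1585 zmax 0.1712
0.485 44 ymax -0.1565 zmax 0.1709
0.49 56 ymax -0.1596 zmax 0.1866
0.495 71 ymax -0.1637 zmax 0.1887
0.5 66 ymax -0.1635 zmax 0.1882
0.505 39 ymax -0.1638 zmax 0.1831
0.51 61 ymax -0.1559 zmax 0.1741
0.515 50 ymax -0.1580 zmax 0.1731
0.52 44 ymax -0.1575 zmax 0.1731
0.525 46 ymax -0.1543 zmax 0.1736
0.53 46 ymax -0.1573 zmax 0.1732
0.535 28 ymax -0.1587 zmax 0.1725
0.54 30 ymax -0.1653 zmax 0.1672
0.545 32 ymax -0.1672 zmax 0.1668
0.55 31 ymax -0.1667 zmax 0.1663
0.555 28 ymax -0.1669 zmax 0.1662
0.56 36 ymax -0.1673 zmax 0.1976
0.565 84 ymax -0.1422 zmax 0.1990
0.57 127 ymax -0.1302 zmax 0.2000
0.575 65 ymax -0.1369 zmax 0.1999
0.58 41 ymax -0.1383 zmax 0.1915
0.585 45 ymax -0.1334 zmax 0.1998
0.59 31 ymax -0.1315 zmax 0.1993
0.595 19 ymax -0.1374 zmax 0.1918
0.6 22 ymax -0.1693 zmax 0.1620
0.605 24 ymax -0.1700 zmax 0.1648
0.61 27 ymax -0.1702 zmax 0.1671
0.615 31 ymax -0.1702 zmax 0.1679
0.62 28 ymax -0.1691 zmax 0.1665
0.625 30 ymax -0.1702 zmax 0.1664
0.63 28 ymax -0.1710 zmax 0.1671
0.635 29 ymax -0.1708 zmax 0.1666
0.64 61 ymax -0.1650 zmax 0.1721
0.645 87 ymax -0.1570 zmax 0.1810
0.65 38 ymax -0.1582 zmax 0.1800
0.66 18 ymax -0.1751 zmax 0.1623
0.665 9 ymax -0.1788 zmax 0.1606
0.67 4 ymax -0.1832 zmax 0.1573
```

Call:
{"fn": "move_arm", "kwargs": {"targets": [[[-1,0,-0.025,-0.3,0,0,0],[-1,0,0,-0.3,0,0,0],[-1,0,0,-0.3,0,0,0],[-1,0,0,-0.15,0,0,0],[-1,0,0,-0.05,0,0,0],[-1,0,0,0,0,0,0]]]}}

```text
time_s: 6.72
tool_pos: [0.5815, -0.1895, 0.2435]
eef_rot: [-2.194, 0.061, 2.193]
force: [0.1, 0.4, -5.9]
gripper_width: 0.35
```

```bash
cat > st.py <<'E'
from h import *
s=sensors.sense(); print({k:np.round(s[k],3).tolist() for k in ['time_s','tool_pos','eef_rot','force','wrist_torque','gripper_width']})
E
python3 st.py
```

```text
{'time_s': 6.725, 'tool_pos': [0.582, -0.189, 0.244], 'eef_rot': [-2.194, 0.061, 2.193], 'force': [0.132, 0.388, -5.888], 'wrist_torque': [0.047, -0.093, 0.003], 'gripper_width': 0.35}
```

Call:
{"fn": "move_arm", "kwargs": {"targets": [[[-1,0,0,-0.04,0,0,0],[-1,0,0,-0.04,0,0,0],[-1,0,0,0,0,0,0],[-1,0,0,0,0,0,0]]]}}

```text
time_s: 7.22
tool_pos: [0.5814, -0.1894, 0.2387]
eef_rot: [-2.194, 0.06, 2.193]
force: [0.5, -0.7, -4.5]
gripper_width: 0.346
```

```bash
python3 st.py
```

```text
{'time_s': 7.225, 'tool_pos': [0.581, -0.189, 0.239], 'eef_rot': [-2.194, 0.06, 2.193], 'force': [0.53, -0.659, -4.506], 'wrist_torque': [-0.077, -0.083, 0.032], 'gripper_width': 0.346}
```

Call:
{"fn": "move_arm", "kwargs": {"targets": [[[-1,0,0,-0.02,0,0,0],[-1,0,0,-0.02,0,0,0],[-1,0,0,0,0,0,0],[-1,0,0,0,0,0,0]]]}}

```text
time_s: 7.72
tool_pos: [0.5815, -0.1894, 0.2368]
eef_rot: [-2.194, 0.06, 2.193]
force: [-3.2, 1.3, 3.4]
gripper_width: 0.349
```

```bash
python3 st.py
```

```text
{'time_s': 7.725, 'tool_pos': [0.582, -0.189, 0.237], 'eef_rot': [-2.194, 0.06, 2.193], 'force': [-3.176, 1.309, 3.351], 'wrist_torque': [0.145, 0.393, -0.037], 'gripper_width': 0.349}
```

Run:
```python
from h import *
img,d,s=snap('side','s4'); 
cv2.imwrite('pics/s4b.png',cv2.resize(img[110:230,230:370],None,fx=5.5,fy=5,interpolation=cv2.INTER_CUBIC)[:600])
```

```text
(no output)
```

View pics/s4b.png

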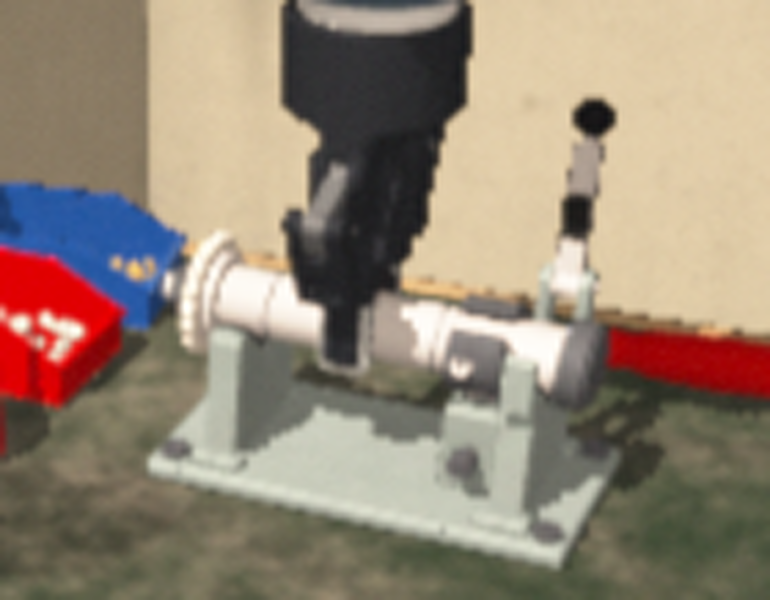

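Call:
{"fn": "move_arm", "kwargs": {"targets": [[[-1,0.0098,0.182,-0.0063,-0.666,0.036,0],[-1,0.0098,0.181,-0.0192,-0.666,0.036,0],[-1,0.0097,0.1795,-0.0317,-0.666,0.036,0],[-1,0.0096,0.1767,-0.044,-0.666,0.036,0],[-1,0,0,0,0,0,0],[-1,0,0,0,0,0,0]]]}}

```text
time_s: 8.52
tool_pos: [0.584, -0.1461, 0.2304]
eef_rot: [2.09, -0.35, -2.102]
force: [0.7, 5.5, 2.4]
gripper_width: 0.346
```

```bash
cat >> st.py <<'E'
M=R.from_rotvec(s['eef_rot']).as_matrix(); t=M[:,0]; p=s['tool_pos']+.1568*t
print('lean deg',np.degrees(np.arctan2(-t[1],-t[2])),'axis pt',np.round(p,4),'tool x',np.round(t,3),'z',np.round(M[:,2],3))
f=np.array(s['force']); T=np.array(s['wrist_torque']); print('moment about axis pt', np.round(T-np.cross(p-s['tool_pos'],f),3))
E
python3 st.py
```

```text
{'time_s': 8.525, 'tool_pos': [0.584, -0.146, 0.23], 'eef_rot': [2.09, -0.35, -2.102], 'force': [0.748, 5.496, 2.403], 'wrist_torque': [0.816, -0.114, 0.125], 'gripper_width': 0.346}
lean deg 15.869319854829527 axis pt [ 0.5818 -0.189   0.0796] tool x [-0.014 -0.273 -0.962] z [-0.998  0.055 -0.002]
moment about axis pt [ 0.09  -0.007  0.105]
```

Call:
{"fn": "move_arm", "kwargs": {"targets": [[[-1,0.0094,0.173,-0.0565,-0.666,0.036,0],[-1,0.0091,0.169,-0.0683,-0.666,0.036,0],[-1,0.0088,0.1635,-0.08,-0.666,0.036,0],[-1,0.0085,0.158,-0.091,-0.666,0.036,0],[-1,0,0,0,0,0,0],[-1,0,0,0,0,0,0]]]}}

```text
time_s: 9.28
tool_pos: [0.5861, -0.1063, 0.2127]
eef_rot: [1.912, -0.603, -1.939]
force: [0.9, 7.8, 3.0]
gripper_width: 0.345
```

```bash
python3 st.py
```

```text
{'time_s': 9.275, 'tool_pos': [0.586, -0.106, 0.213], 'eef_rot': [1.912, -0.603, -1.939], 'force': [0.888, 7.772, 2.968], 'wrist_torque': [0.908, -0.015, 0.124], 'gripper_width': 0.345}
lean deg 31.838953273231336 axis pt [ 0.5818 -0.189   0.0795] tool x [-0.028 -0.527 -0.849] z [-0.998  0.055 -0.002]
moment about axis pt [0.119 0.09  0.084]
```

Call:
{"fn": "move_arm", "kwargs": {"targets": [[[-1,0.0041,0.0765,-0.0497,-0.333,0.018,0],[-1,0,0,0,0,0,0],[-1,0.004,0.0745,-0.0523,-0.333,0.018,0],[-1,0,0,0,0,0,0]]]}}

```text
time_s: 9.78
tool_pos: [0.5866, -0.0971, 0.2065]
eef_rot: [1.866, -0.661, -1.895]
force: [0.7, 6.7, 4.1]
gripper_width: 0.344
```

```bash
python3 st.py
```

```text
{'time_s': 9.775, 'tool_pos': [0.587, -0.097, 0.207], 'eef_rot': [1.866, -0.661, -1.895], 'force': [0.73, 6.701, 4.121], 'wrist_torque': [0.942, 0.005, 0.067], 'gripper_width': 0.344}
lean deg 35.85810373521262 axis pt [ 0.5818 -0.1889  0.0795] tool x [-0.031 -0.586 -0.81 ] z [-0.999  0.055 -0.002]
moment about axis pt [0.469 0.078 0.032]
```

Call:
{"fn": "move_arm", "kwargs": {"targets": [[[-1,0.0039,0.073,-0.0548,-0.333,0.018,0],[-1,0,0,0,0,0,0],[-1,0,0,0,0,0,0]]]}}

```text
time_s: 10.15
tool_pos: [0.5869, -0.0927, 0.2034]
eef_rot: [1.843, -0.689, -1.874]
force: [-0.4, 9.6, 5.0]
gripper_width: 0.346
```

```bash
python3 st.py
```

```text
{'time_s': 10.15, 'tool_pos': [0.587, -0.093, 0.203], 'eef_rot': [1.843, -0.689, -1.874], 'force': [-0.403, 9.553, 5.016], 'wrist_torque': [1.212, 0.044, -0.05], 'gripper_width': 0.346}
lean deg 37.805933614957816 axis pt [ 0.5819 -0.1887  0.0796] tool x [-0.032 -0.613 -0.79 ] z [-0.998  0.055 -0.002]
moment about axis pt [ 0.511 -0.031  0.037]
```

Call:
{"fn": "move_arm", "kwargs": {"targets": [[[-1,0.0038,0.0708,-0.0575,-0.333,0.018,0],[-1,0,0,0,0,0,0],[-1,0,0,0,0,0,0]]]}}

```text
time_s: 10.52
tool_pos: [0.5872, -0.0883, 0.2001]
eef_rot: [1.82, -0.717, -1.852]
force: [-0.6, 9.3, 5.8]
gripper_width: 0.345
```

```bash
python3 st.py
```

```text
{'time_s': 10.525, 'tool_pos': [0.587, -0.088, 0.2], 'eef_rot': [1.82, -0.717, -1.852], 'force': [-0.643, 9.317, 5.794], 'wrist_torque': [1.392, 0.16, -0.114], 'gripper_width': 0.345}
lean deg 39.78732066322713 axis pt [ 0.5819 -0.1886  0.0797] tool x [-0.034 -0.64  -0.768] z [-0.998  0.055 -0.002]
moment about axis pt [ 0.851  0.052 -0.   ]
```

Call:
{"fn": "move_arm", "kwargs": {"targets": [[[-1,0.0037,0.0688,-0.0598,-0.333,0.018,0],[-1,0,0,0,0,0,0],[-1,0,0,0,0,0,0]]]}}

```text
time_s: 10.9
tool_pos: [0.5874, -0.084, 0.1966]
eef_rot: [1.796, -0.744, -1.83]
force: [-0.6, 10.8, 6.4]
gripper_width: 0.342
```

```bash
python3 st.py;  python3 - <<'E'
from h import *
img,d,s=snap('side','s5'); 
cv2.imwrite('pics/s5b.png',cv2.resize(img[110:230,230:370],None,fx=5.5,fy=5,interpolation=cv2.INTER_CUBIC)[:600])
img,d,s=snap('top','t5'); 
cv2.imwrite('pics/t5b.png',cv2.resize(img[160:280,270:390],None,fx=5,fy=5,interpolation=cv2.INTER_CUBIC)[:600])
E
```

```text
{'time_s': 10.9, 'tool_pos': [0.587, -0.084, 0.197], 'eef_rot': [1.796, -0.744, -1.83], 'force': [-0.63, 10.786, 6.434], 'wrist_torque': [1.568, 0.2, -0.273], 'gripper_width': 0.342}
lean deg 41.773665383257 axis pt [ 0.5819 -0.1884  0.0798] tool x [-0.035 -0.666 -0.745] z [-0.998  0.056 -0.003]
moment about axis pt [ 0.979  0.091 -0.148]
```

View pics/s5b.png

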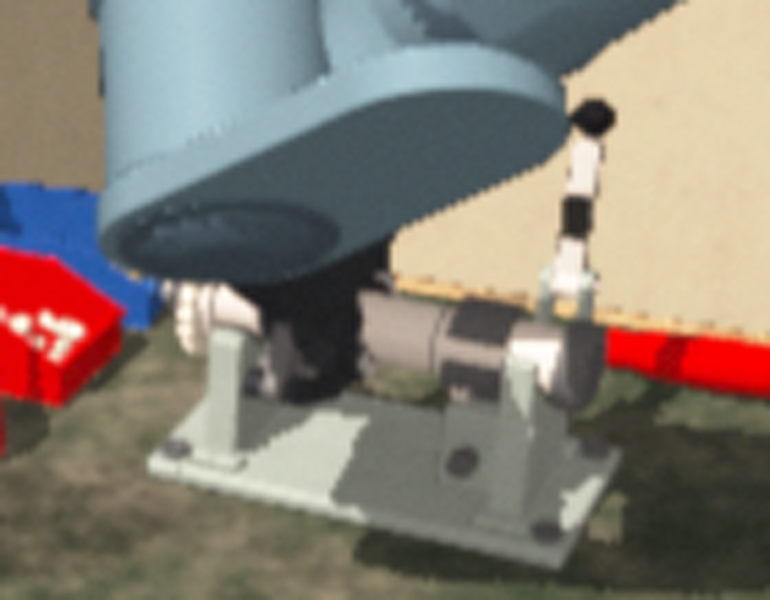

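View pics/t5b.png

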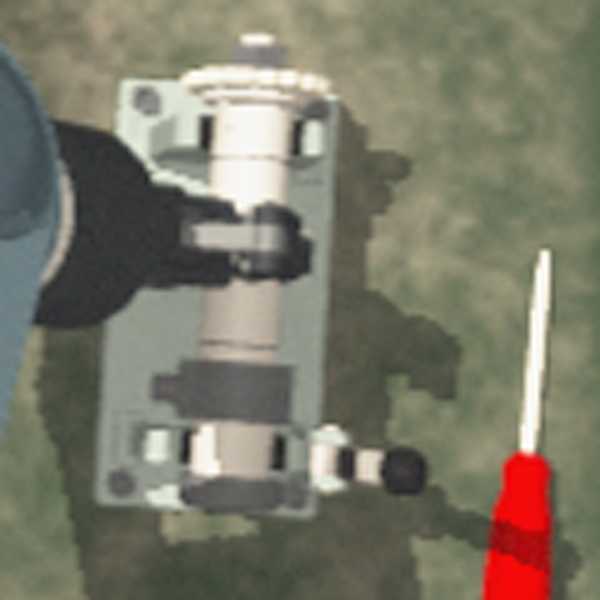

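Run:
```python
from h import *
c=viewer.calibration('side'); M=R.from_rotvec(c['orientation']).as_matrix()
def proj(p):
    q=(np.array(p)-c['eye'])@M; return c['cx']+c['fx']*q[0]/-q[2], c['cy']-c['fy']*q[1]/-q[2]
f=np.load('pics/s5.npz')['img']; f0=np.load('pics/s4.npz')['img']
for x in (.519,.523,.528):
  for ph in range(-30,160,10):
    a=np.radians(ph); print(x,ph,np.round(proj([x,-.1855+.023*np.sin(a),.080+.023*np.cos(a)]),1),np.round(proj([x,-.1855+.016*np.sin(a),.08+.016*np.cos(a)]),1)) if x==.523 else 0
for u in range(310,324,2): print(u,'before',f0[164:194,u].mean(-1).astype(int).tolist(),'\n   now',f[164:194,u].mean(-1).astype(int).tolist())
```

```text
0.523 -30 [320.7 168.9] [320.2 171.9]
0.523 -20 [320.4 169. ] [319.9 172. ]
0.523 -10 [320.  169.4] [319.7 172.2]
0.523 0 [319.6 170. ] [319.4 172.7]
0.523 10 [319.2 171. ] [319.1 173.4]
0.523 20 [318.7 172.2] [318.8 174.2]
0.523 30 [318.3 173.6] [318.5 175.2]
0.523 40 [317.9 175.1] [318.2 176.2]
0.523 50 [317.5 176.8] [317.9 177.4]
0.523 60 [317.1 178.5] [317.7 178.6]
0.523 70 [316.8 180.3] [317.4 179.8]
0.523 80 [316.6 182. ] [317.3 181. ]
0.523 90 [316.4 183.5] [317.2 182.1]
0.523 100 [316.3 185. ] [317.1 183. ]
0.523 110 [316.3 186.2] [317.1 183.9]
0.523 120 [316.4 187.2] [317.1 184.6]
0.523 130 [316.5 187.9] [317.2 185.1]
0.523 140 [316.7 188.4] [317.4 185.4]
0.523 150 [317.  188.5] [317.6 185.5]
310 before [198, 197, 189, 189, 180, 131, 147, 208, 227, 235, 240, 244, 247, 245, 242, 233, 214, 191, 163, 133, 100, 82, 60, 54, 50, 54, 65, 86, 113, 129] 
   now [204, 203, 195, 192, 187, 130, 96, 115, 118, 131, 152, 161, 161, 170, 177, 174, 166, 147, 112, 90, 81, 74, 70, 64, 54, 56, 60, 68, 86, 104]
312 before [199, 199, 180, 174, 185, 151, 108, 185, 236, 246, 246, 227, 169, 147, 137,
[... 1041 characters left out ...]
2, 73, 75, 78, 95, 139, 172, 171, 155, 116, 74, 69, 69, 64, 61, 69, 91, 110, 116, 121]
320 before [198, 199, 197, 191, 179, 146, 115, 116, 105, 107, 206, 246, 240, 192, 141, 131, 123, 118, 113, 105, 99, 95, 93, 87, 87, 97, 116, 145, 176, 190] 
   now [204, 204, 204, 199, 184, 150, 92, 68, 66, 70, 72, 73, 77, 75, 83, 133, 171, 173, 165, 132, 86, 72, 70, 69, 72, 76, 91, 108, 111, 120]
322 before [199, 200, 198, 196, 183, 152, 129, 118, 113, 103, 174, 238, 248, 242, 211, 160, 160, 196, 202, 182, 180, 184, 185, 182, 181, 181, 180, 184, 169, 141] 
   now [203, 203, 203, 202, 186, 161, 123, 72, 69, 69, 70, 76, 88, 118, 158, 185, 191, 208, 211, 187, 183, 164, 139, 134, 133, 131, 128, 130, 128, 125]
```

Call:
{"fn": "move_arm", "kwargs": {"targets": [[[-1,-0.0037,-0.0688,0.0598,0.333,-0.018,0],[-1,-0.0038,-0.0708,0.0575,0.333,-0.018,0],[-1,0,0,0,0,0,0],[-1,0,0,0,0,0,0]]]}}

```text
time_s: 11.5
tool_pos: [0.5869, -0.0928, 0.2035]
eef_rot: [1.843, -0.69, -1.874]
force: [-0.3, 8.3, 3.9]
gripper_width: 0.343
```

```bash
python3 st.py
```

```text
{'time_s': 11.5, 'tool_pos': [0.587, -0.093, 0.204], 'eef_rot': [1.843, -0.69, -1.874], 'force': [-0.334, 8.348, 3.858], 'wrist_torque': [1.172, -0.003, -0.195], 'gripper_width': 0.343}
lean deg 37.80237680248364 axis pt [ 0.5818 -0.1889  0.0797] tool x [-0.032 -0.613 -0.79 ] z [-0.998  0.056 -0.003]
moment about axis pt [ 0.509 -0.064 -0.121]
```

Call:
{"fn": "move_arm", "kwargs": {"targets": [[[-1,-0.0039,-0.073,0.0548,0.333,-0.018,0],[-1,-0.004,-0.0745,0.0523,0.333,-0.018,0],[-1,0,0,0,0,0,0],[-1,0,0,0,0,0,0]]]}}

```text
time_s: 12.0
tool_pos: [0.5864, -0.1021, 0.2101]
eef_rot: [1.889, -0.634, -1.917]
force: [0.3, 6.6, 4.1]
gripper_width: 0.347
```

```bash
python3 st.py
```

```text
{'time_s': 12.0, 'tool_pos': [0.586, -0.102, 0.21], 'eef_rot': [1.889, -0.634, -1.917], 'force': [0.253, 6.57, 4.057], 'wrist_torque': [0.643, 0.028, -0.121], 'gripper_width': 0.347}
lean deg 33.873996065518575 axis pt [ 0.5818 -0.1894  0.08  ] tool x [-0.029 -0.557 -0.83 ] z [-0.998  0.056 -0.002]
moment about axis pt [ 0.142  0.042 -0.113]
```

Call:
{"fn": "move_arm", "kwargs": {"targets": [[[-1,-0.0041,-0.0765,0.0497,0.333,-0.018,0],[-1,0,0,0,0,0,0],[-1,0,0,0,0,0,0]]]}}

```text
time_s: 12.38
tool_pos: [0.5861, -0.1067, 0.2132]
eef_rot: [1.912, -0.605, -1.939]
force: [-0.5, 5.8, 5.5]
gripper_width: 0.344
```

```bash
python3 st.py
```

```text
{'time_s': 12.375, 'tool_pos': [0.586, -0.107, 0.213], 'eef_rot': [1.912, -0.605, -1.939], 'force': [-0.518, 5.815, 5.464], 'wrist_torque': [0.591, 0.114, -0.064], 'gripper_width': 0.344}
lean deg 31.8925103737409 axis pt [ 0.5818 -0.1895  0.0801] tool x [-0.028 -0.528 -0.849] z [-0.998  0.056 -0.002]
moment about axis pt [0.27  0.021 0.004]
```

Call:
{"fn": "move_arm", "kwargs": {"targets": [[[-1,-0.0042,-0.078,0.047,0.333,-0.018,0],[-1,-0.0043,-0.0797,0.0442,0.333,-0.018,0],[-1,0,0,0,0,0,0],[-1,0,0,0,0,0,0]]]}}

```text
time_s: 12.88
tool_pos: [0.5856, -0.1165, 0.219]
eef_rot: [1.957, -0.546, -1.981]
force: [-0.9, 3.9, 6.8]
gripper_width: 0.344
```

```bash
python3 st.py
```

```text
{'time_s': 12.875, 'tool_pos': [0.586, -0.117, 0.219], 'eef_rot': [1.957, -0.546, -1.981], 'force': [-0.88, 3.881, 6.794], 'wrist_torque': [0.3, 0.307, -0.099], 'gripper_width': 0.344}
lean deg 27.942700470089342 axis pt [ 0.5818 -0.19    0.0805] tool x [-0.025 -0.468 -0.883] z [-0.998  0.056 -0.002]
moment about axis pt [ 0.262  0.158 -0.019]
```

Call:
{"fn": "move_arm", "kwargs": {"targets": [[[-1,-0.0044,-0.081,0.0415,0.333,-0.018,0],[-1,-0.0045,-0.0825,0.0385,0.333,-0.018,0],[-1,0,0,0,0,0,0],[-1,0,0,0,0,0,0]]]}}

```text
time_s: 13.38
tool_pos: [0.5851, -0.1265, 0.224]
eef_rot: [2.002, -0.484, -2.022]
force: [-2.7, 3.9, 7.3]
gripper_width: 0.343
```

```bash
python3 st.py
```

```text
{'time_s': 13.375, 'tool_pos': [0.585, -0.127, 0.224], 'eef_rot': [2.002, -0.484, -2.022], 'force': [-2.656, 3.928, 7.323], 'wrist_torque': [0.183, 0.303, -0.217], 'gripper_width': 0.343}
lean deg 23.966323662640438 axis pt [ 0.5818 -0.1902  0.0807] tool x [-0.021 -0.406 -0.914] z [-0.998  0.056 -0.002]
moment about axis pt [ 0.086 -0.102 -0.035]
```

Call:
{"fn": "move_arm", "kwargs": {"targets": [[[-1,-0.0045,-0.0838,0.0357,0.333,-0.018,0],[-1,-0.0046,-0.085,0.0327,0.333,-0.018,0],[-1,0,0,0,0,0,0],[-1,0,0,0,0,0,0]]]}}

```text
time_s: 13.88
tool_pos: [0.5846, -0.1369, 0.2284]
eef_rot: [2.045, -0.42, -2.062]
force: [-2.5, 2.2, 8.2]
gripper_width: 0.341
```

```bash
python3 st.py
```

```text
{'time_s': 13.875, 'tool_pos': [0.585, -0.137, 0.228], 'eef_rot': [2.045, -0.42, -2.062], 'force': [-2.495, 2.163, 8.16], 'wrist_torque': [-0.3, 0.471, -0.072], 'gripper_width': 0.341}
lean deg 20.032409363130096 axis pt [ 0.5818 -0.1906  0.0811] tool x [-0.018 -0.342 -0.939] z [-0.998  0.055 -0.001]
moment about axis pt [-0.181  0.081  0.068]
```

Run:
```python
from h import *
img,d,s=snap('side','s6'); 
cv2.imwrite('pics/s6b.png',cv2.resize(img[150:210,280:345],None,fx=10,fy=10,interpolation=cv2.INTER_CUBIC)[:600])
img5=np.load('pics/s5.npz')['img']
cv2.imwrite('pics/s5c.png',cv2.resize(img5[150:210,280:345],None,fx=10,fy=10,interpolation=cv2.INTER_CUBIC)[:600])
for u in range(312,322,2): print(u,img[164:194,u].mean(-1).astype(int).tolist())
```

```text
312 [204, 201, 182, 176, 188, 156, 111, 128, 128, 140, 163, 172, 172, 156, 119, 79, 71, 75, 89, 119, 173, 217, 206, 137, 107, 153, 184, 207, 207, 179]
314 [203, 201, 196, 184, 156, 108, 75, 72, 72, 83, 130, 168, 173, 166, 132, 78, 72, 88, 103, 105, 147, 210, 224, 176, 102, 104, 156, 203, 212, 189]
316 [201, 200, 197, 178, 127, 71, 67, 68, 72, 76, 110, 155, 172, 171, 148, 103, 80, 97, 111, 107, 103, 108, 92, 82, 108, 118, 109, 161, 207, 205]
318 [202, 203, 199, 176, 118, 71, 66, 68, 68, 70, 89, 134, 169, 174, 160, 122, 105, 120, 115, 109, 101, 92, 81, 71, 95, 114, 112, 158, 206, 209]
320 [202, 200, 202, 194, 157, 90, 66, 68, 71, 70, 78, 124, 166, 173, 168, 141, 100, 100, 110, 104, 97, 95, 95, 85, 89, 98, 118, 149, 179, 193]
```

View pics/s6b.png

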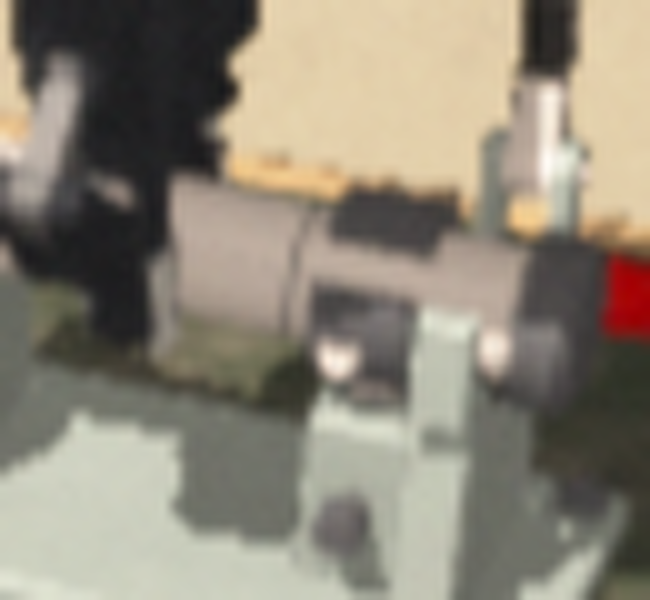

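View pics/s5c.png

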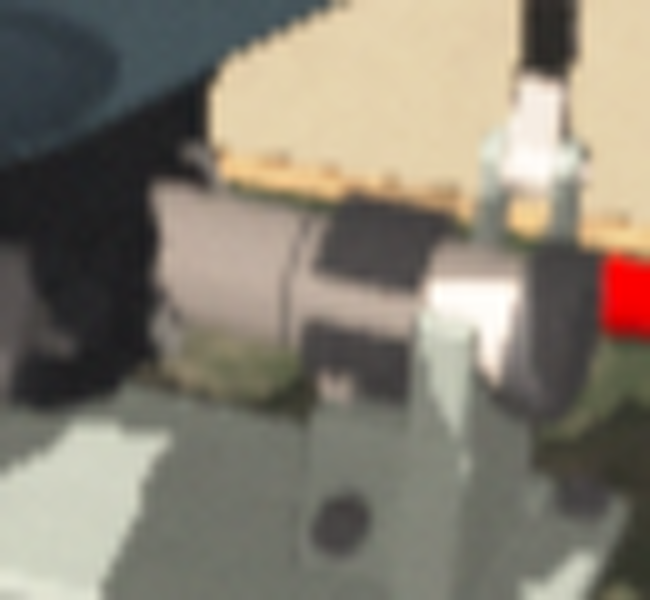

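Call:
{"fn": "move_arm", "kwargs": {"targets": [[[-1,0.0046,0.085,-0.0327,-0.333,0.018,0],[-1,0.0045,0.0838,-0.0357,-0.333,0.018,0],[-1,0.0045,0.0825,-0.0385,-0.333,0.018,0],[-1,0.0044,0.081,-0.0415,-0.333,0.018,0],[-1,0,0,0,0,0,0],[-1,0,0,0,0,0,0]]]}}

```text
time_s: 14.68
tool_pos: [0.5856, -0.1158, 0.2181]
eef_rot: [1.958, -0.543, -1.981]
force: [0.9, 7.4, 3.0]
gripper_width: 0.345
```

```bash
python3 st.py
python3 - <<'E'
from h import *
img,d,s=snap('side','s7'); 
cv2.imwrite('pics/s7b.png',cv2.resize(img[150:210,280:345],None,fx=10,fy=10,interpolation=cv2.INTER_CUBIC)[:600])
for u in range(312,322,2): print(u,img[164:194,u].mean(-1).astype(int).tolist())
img,d,s=snap('top','t7'); 
cv2.imwrite('pics/t7b.png',cv2.resize(img[160:280,270:390],None,fx=5,fy=5,interpolation=cv2.INTER_CUBIC)[:600])
E
```

```text
{'time_s': 14.675, 'tool_pos': [0.586, -0.116, 0.218], 'eef_rot': [1.958, -0.543, -1.981], 'force': [0.934, 7.358, 3.041], 'wrist_torque': [1.025, -0.133, 0.083], 'gripper_width': 0.345}
lean deg 27.832461880291426 axis pt [ 0.5818 -0.189   0.0795] tool x [-0.024 -0.467 -0.884] z [-0.998  0.055 -0.002]
moment about axis pt [ 0.227 -0.015  0.042]
312 [203, 203, 185, 178, 190, 155, 86, 99, 121, 123, 105, 121, 159, 174, 174, 159, 119, 78, 72, 70, 71, 81, 119, 146, 132, 105, 105, 114, 122, 119]
314 [203, 203, 199, 189, 177, 143, 80, 67, 71, 72, 74, 93, 136, 172, 176, 170, 140, 90, 72, 71, 69, 77, 115, 145, 136, 117, 109, 113, 119, 119]
316 [202, 203, 199, 195, 177, 134, 73, 68, 72, 72, 75, 82, 125, 169, 175, 173, 157, 118, 77, 73, 71, 69, 69, 72, 68, 80, 99, 109, 117, 123]
318 [203, 205, 201, 184, 159, 132, 76, 66, 69, 69, 71, 75, 100, 143, 174, 176, 169, 139, 91, 73, 72, 69, 68, 64, 63, 67, 90, 108, 116, 120]
320 [203, 202, 202, 197, 184, 151, 94, 67, 66, 68, 72, 72, 79, 125, 168, 176, 172, 154, 113, 77, 68, 70, 70, 70, 71, 75, 90, 103, 111, 120]
```

View pics/s7b.png

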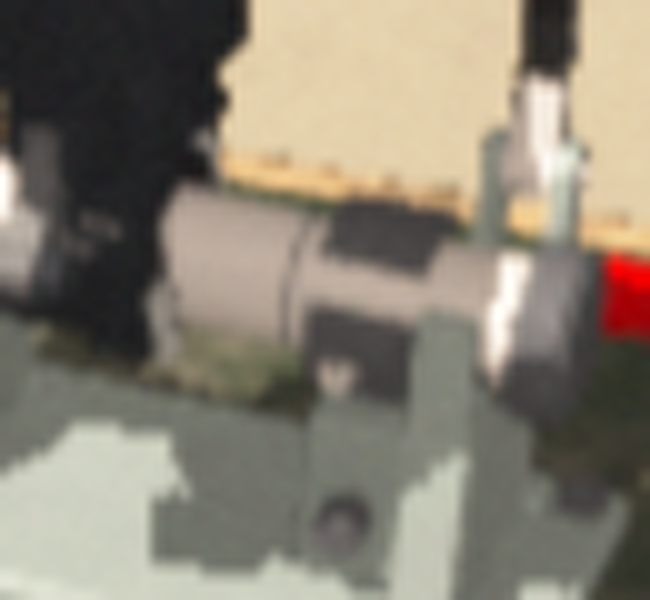

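View pics/t7b.png

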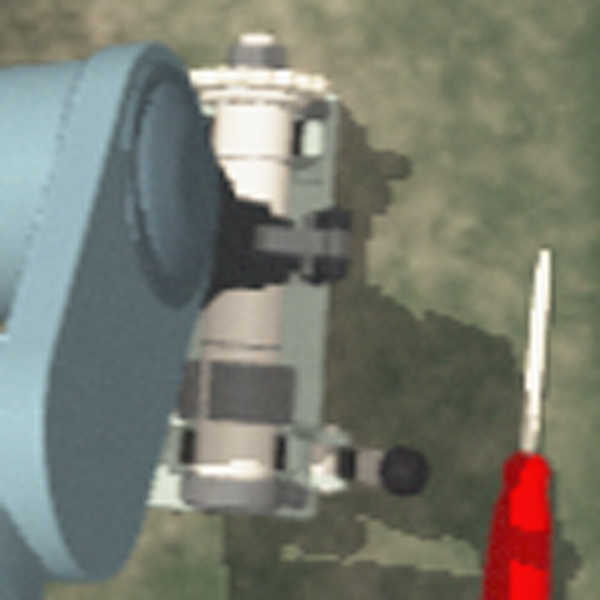

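Call:
{"fn": "move_arm", "kwargs": {"targets": [[[0.4,0,0,0,0,0,0],[0.4,0,0,0,0,0,0],[0.4,0,0,0,0,0,0],[0.4,0,0,0,0,0,0]]]}}

```text
time_s: 15.28
tool_pos: [0.5852, -0.1161, 0.2177]
eef_rot: [1.955, -0.545, -1.981]
force: [-0.2, 0.2, 0.5]
gripper_width: 0.698
```

```bash
python3 st.py
python3 - <<'E'
from h import *
img,d,s=snap('side','s8'); 
cv2.imwrite('pics/s8b.png',cv2.resize(img[150:210,280:345],None,fx=10,fy=10,interpolation=cv2.INTER_CUBIC)[:600])
for u in range(312,322,2): print(u,img[164:194,u].mean(-1).astype(int).tolist())
E
```

```text
{'time_s': 15.275, 'tool_pos': [0.585, -0.116, 0.218], 'eef_rot': [1.955, -0.545, -1.981], 'force': [-0.175, 0.217, 0.529], 'wrist_torque': [0.231, 0.003, -0.049], 'gripper_width': 0.698}
lean deg 27.971583195784383 axis pt [ 0.5812 -0.1896  0.0792] tool x [-0.026 -0.469 -0.883] z [-0.998  0.055 -0.   ]
moment about axis pt [ 0.24  -0.023 -0.036]
312 [203, 202, 185, 177, 189, 155, 90, 100, 115, 113, 104, 121, 159, 176, 174, 159, 120, 79, 73, 72, 69, 81, 118, 146, 132, 103, 105, 113, 122, 119]
314 [204, 203, 198, 189, 176, 140, 80, 67, 68, 72, 74, 92, 138, 173, 175, 170, 143, 90, 72, 68, 69, 75, 116, 145, 135, 114, 109, 113, 122, 121]
316 [202, 201, 201, 194, 167, 110, 70, 66, 70, 73, 72, 80, 128, 169, 176, 174, 157, 117, 77, 72, 71, 72, 70, 71, 67, 80, 102, 108, 117, 123]
318 [204, 204, 201, 184, 161, 134, 77, 67, 70, 71, 72, 75, 99, 144, 174, 175, 167, 140, 92, 72, 71, 69, 68, 64, 62, 69, 90, 109, 115, 121]
320 [202, 202, 203, 198, 184, 151, 96, 65, 67, 71, 72, 71, 80, 127, 168, 175, 173, 154, 114, 78, 70, 70, 71, 71, 72, 75, 91, 106, 113, 120]
```

View pics/s8b.png

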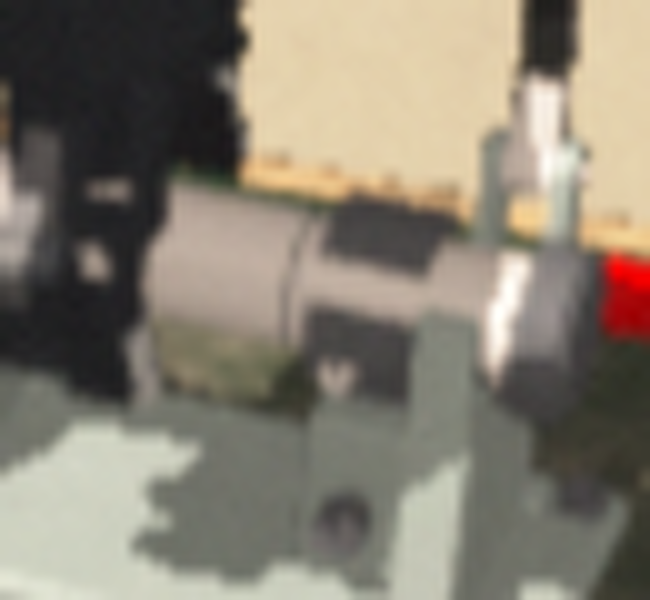

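Call:
{"fn": "move_arm", "kwargs": {"targets": [[[-1,0,0,0,0,0,0],[-1,0,0,0,0,0,0],[-1,0,0,0,0,0,0],[-1,0,0,0,0,0,0],[-1,0.0085,0.158,-0.091,-0.666,0.036,0],[-1,0.0082,0.151,-0.102,-0.666,0.036,0],[-1,0.0078,0.1438,-0.1123,-0.666,0.036,0],[-1,0.0037,0.0688,-0.0598,-0.333,0.018,0],[-1,0,0,0,0,0,0],[-1,0,0,0,0,0,0]]], "grip_force": 20}}

```text
time_s: 16.58
tool_pos: [0.587, -0.0844, 0.1958]
eef_rot: [1.793, -0.744, -1.83]
force: [-0.5, 5.6, 1.3]
gripper_width: 0.362
```

```bash
python3 st.py
cat > sd.py <<'E'
import sys
from h import *
img,d,s=snap('side',sys.argv[1]); 
cv2.imwrite('pics/%sb.png'%sys.argv[1],cv2.resize(img[150:210,280:345],None,fx=10,fy=10,interpolation=cv2.INTER_CUBIC)[:600])
for u in range(312,322,2): print(u,img[164:194,u].mean(-1).astype(int).tolist())
E
python3 sd.py s9
```

```text
{'time_s': 16.575, 'tool_pos': [0.587, -0.084, 0.196], 'eef_rot': [1.793, -0.744, -1.83], 'force': [-0.487, 5.585, 1.262], 'wrist_torque': [1.189, 0.093, -0.038], 'gripper_width': 0.362}
lean deg 41.880963094324954 axis pt [ 0.5814 -0.189   0.0792] tool x [-0.036 -0.667 -0.744] z [-0.999  0.055 -0.001]
moment about axis pt [0.67  0.03  0.044]
312 [206, 204, 186, 177, 190, 155, 87, 103, 115, 102, 93, 89, 87, 133, 172, 176, 166, 136, 88, 74, 69, 70, 75, 112, 136, 122, 105, 115, 124, 120]
314 [204, 204, 200, 191, 170, 123, 76, 69, 71, 73, 72, 73, 79, 114, 158, 175, 172, 155, 114, 73, 69, 67, 70, 101, 132, 134, 123, 116, 120, 122]
316 [203, 201, 200, 194, 168, 111, 71, 70, 70, 73, 76, 75, 76, 89, 136, 174, 176, 166, 133, 86, 71, 69, 68, 64, 67, 81, 101, 110, 118, 124]
318 [205, 205, 201, 185, 160, 135, 78, 67, 71, 73, 71, 73, 74, 79, 116, 160, 176, 170, 151, 111, 75, 69, 67, 65, 62, 69, 89, 110, 115, 122]
320 [204, 203, 203, 199, 183, 150, 93, 67, 68, 70, 73, 72, 75, 75, 91, 140, 174, 174, 161, 126, 78, 73, 70, 70, 71, 76, 90, 107, 114, 122]
```

Call:
{"fn": "move_arm", "kwargs": {"targets": [[[0.4,0,0,0,0,0,0],[0.4,0,0,0,0,0,0],[0.4,0,0,0,0,0,0]]]}}

```text
time_s: 17.0
tool_pos: [0.587, -0.0849, 0.1959]
eef_rot: [1.792, -0.745, -1.829]
force: [-0.0, 0.4, 0.4]
gripper_width: 0.704
```

```bash
python3 st.py;python3 sd.py s10
```

```text
{'time_s': 17.0, 'tool_pos': [0.587, -0.085, 0.196], 'eef_rot': [1.792, -0.745, -1.829], 'force': [-0.004, 0.429, 0.415], 'wrist_torque': [0.312, -0.045, 0.025], 'gripper_width': 0.704}
lean deg 41.99502927946745 axis pt [ 0.5813 -0.1897  0.0794] tool x [-0.036 -0.669 -0.743] z [-0.998  0.055 -0.001]
moment about axis pt [ 0.306 -0.048  0.028]
312 [205, 205, 187, 176, 190, 155, 86, 96, 116, 115, 101, 92, 117, 158, 176, 175, 156, 117, 78, 73, 70, 70, 97, 130, 130, 111, 107, 116, 122, 120]
314 [203, 204, 200, 190, 179, 142, 79, 69, 70, 72, 73, 75, 91, 137, 172, 177, 170, 142, 90, 71, 69, 67, 77, 109, 142, 134, 113, 114, 123, 121]
316 [202, 203, 201, 196, 178, 132, 72, 68, 69, 75, 75, 75, 81, 118, 163, 177, 174, 158, 119, 76, 73, 69, 67, 69, 71, 80, 100, 109, 118, 126]
318 [205, 204, 203, 185, 161, 134, 76, 68, 72, 70, 71, 74, 78, 95, 141, 172, 176, 169, 136, 89, 74, 70, 69, 66, 62, 69, 91, 109, 117, 121]
320 [203, 204, 203, 198, 186, 150, 95, 69, 68, 69, 73, 74, 76, 84, 130, 171, 177, 171, 153, 111, 75, 70, 69, 71, 73, 75, 91, 107, 112, 122]
```

Call:
{"fn": "move_arm", "kwargs": {"targets": [[[0.4,0.02,0.37,0.41,0,0,0],[0.4,0.03,0.55,0.62,0,0,0],[0.4,0.03,0.55,0.62,0,0,0],[0.4,0,0.2,0.5,0.99,-0.054,0],[0.4,0,0,0.3,0.99,-0.054,0],[0.4,0,0,0,0.99,-0.054,0],[0.4,0,0,0,0.99,-0.054,0],[0.4,0,0,0,0.99,-0.054,0],[0.4,0,0,0,0.99,-0.054,0],[0.4,0,0,0,0.99,-0.054,0],[0.4,0,0,0,0,0,0]]]}}

```text
time_s: 18.42
tool_pos: [0.5917, 0.0152, 0.3428]
eef_rot: [-2.197, 0.07, 2.197]
force: [-0.9, 0.3, -0.3]
gripper_width: 0.698
```

```bash
python3 st.py
python3 - <<'E'
from h import *
img,d,s=snap('top','t11'); img2,d2,s=snap('side','s11')
def ray(n,u,v):
    c=viewer.calibration(n); M=R.from_rotvec(c['orientation']).as_matrix()
    r=M@np.array([(u-c['cx'])/c['fx'],-(v-c['cy'])/c['fy'],-1]); return c['eye'],r/np.linalg.norm(r)
def blob(im,box):
    x0,y0,x1,y1=box; g=im[y0:y1,x0:x1].max(-1)<45
    n,l,st,ce=cv2.connectedComponentsWithStats(g.astype(np.uint8)); 
    for i in range(1,n): print(st[i].tolist(),ce[i]+[x0,y0])
blob(img,(330,230,375,275)); blob(img2,(320,115,355,150))
cv2.imwrite('pics/t11b.png',cv2.resize(img[160:280,270:390],None,fx=5,fy=5,interpolation=cv2.INTER_CUBIC)[:600])
cv2.imwrite('pics/s11b.png',cv2.resize(img2[110:230,230:370],None,fx=5.5,fy=5,interpolation=cv2.INTER_CUBIC)[:600])
E
```

```text
{'time_s': 18.425, 'tool_pos': [0.592, 0.015, 0.343], 'eef_rot': [-2.197, 0.07, 2.197], 'force': [-0.929, 0.302, -0.258], 'wrist_torque': [-0.025, 0.007, -0.02], 'gripper_width': 0.698}
lean deg 0.4529330310998276 axis pt [0.5917 0.014  0.186 ] tool x [-0.    -0.008 -1.   ] z [-0.998  0.056 -0.   ]
moment about axis pt [-0.073 -0.138 -0.018]
[8, 21, 3, 4, 11] [339.09090909 252.63636364]
[24, 23, 1, 1, 1] [354. 253.]
[18, 27, 1, 1, 1] [348. 257.]
[21, 27, 3, 2, 3] [352.         257.66666667]
[15, 16, 6, 6, 25] [337.68 133.24]
```

View pics/t11b.png

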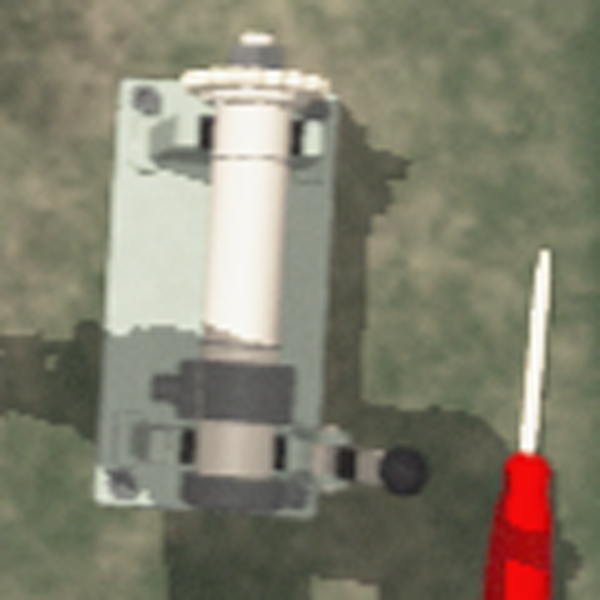

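View pics/s11b.png

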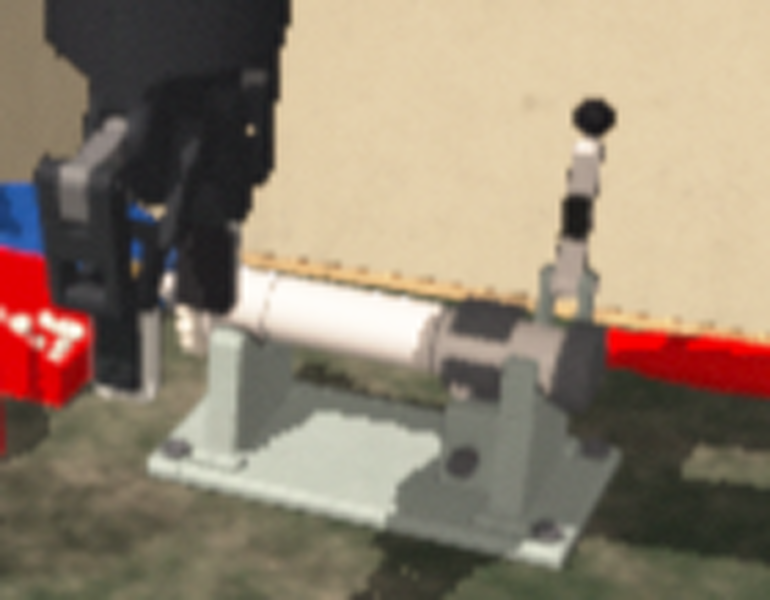

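Run:
```python
from h import *
def ray(n,u,v):
    c=viewer.calibration(n); M=R.from_rotvec(c['orientation']).as_matrix()
    r=M@np.array([(u-c['cx'])/c['fx'],-(v-c['cy'])/c['fy'],-1]); return c['eye'],r/np.linalg.norm(r)
e1,r1=ray('top',350.8,254.0); e2,r2=ray('side',337.7,133.3)
A=np.array([r1,-r2]).T; t=np.linalg.lstsq(A,e2-e1,rcond=None)[0]
p1=e1+t[0]*r1;p2=e2+t[1]*r2; print(p1,p2,np.linalg.norm(p1-p2)); k=(p1+p2)/2
h=np.array([.5007,-.2176,.102]); print('knob',k,'rel hinge',k-h,np.linalg.norm(k-h))
```

```text
[ 0.49958877 -0.23082509  0.17861863] [ 0.49860583 -0.23103122  0.17871844] 0.0010092665282713492
knob [ 0.4990973  -0.23092815  0.17866854] rel hinge [-0.0016027  -0.01332815  0.07666854] 0.0778349059253492
```

Call:
{"fn": "move_arm", "kwargs": {"targets": [[[0.4,0,0,0.5,0.075,0,1],[0.4,0,0,0.45,0,0,1],[0.4,-0.12,-0.32,0,0,0,1],[0.4,-0.12,-0.32,0,0,0,1],[0.4,-0.12,-0.32,0,0,0,1],[0.4,-0.12,-0.32,0,0,0,1],[0.4,-0.12,-0.32,0,0,0,1],[0.4,-0.12,-0.32,0,0,0,1],[0.4,-0.12,-0.32,0,0,0,1],[0.4,-0.12,-0.32,0,0,0,1],[0.4,-0.12,-0.32,0,0,0,1],[0.4,-0.12,-0.32,0,0,0,1]]]}}

```text
time_s: 20.02
tool_pos: [0.5195, -0.1768, 0.3998]
eef_rot: [1.471, 1.014, -1.475]
force: [-0.4, -1.0, -0.2]
gripper_width: 0.698
```

Call:
{"fn": "move_arm", "kwargs": {"targets": [[[0.4,-0.12,-0.32,0,0,0,1],[0.4,-0.12,-0.32,0,0,0,1],[0.4,-0.1,-0.26,0,0,0,1],[0.4,0,0,0,0,0,0],[0.4,0,0,0,0,0,0]]]}}

```text
time_s: 20.65
tool_pos: [0.4995, -0.2299, 0.3998]
eef_rot: [1.25, 1.183, -1.251]
force: [-0.3, 0.2, 0.6]
gripper_width: 0.702
```

```bash
python3 st.py
python3 - <<'E'
from h import *
img,d,s=snap('wrist','w12'); 
cv2.imwrite('pics/w12b.png',cv2.resize(img,(800,600)))
E
```

```text
{'time_s': 20.65, 'tool_pos': [0.5, -0.23, 0.4], 'eef_rot': [1.25, 1.183, -1.251], 'force': [-0.271, 0.188, 0.644], 'wrist_torque': [-0.01, -0.048, -0.006], 'gripper_width': 0.702}
lean deg -0.012859417247713445 axis pt [ 0.4993 -0.2298  0.243 ] tool x [-0.002  0.    -1.   ] z [-0.056 -0.998 -0.   ]
moment about axis pt [-0.039 -0.09  -0.006]
```

View pics/w12b.png

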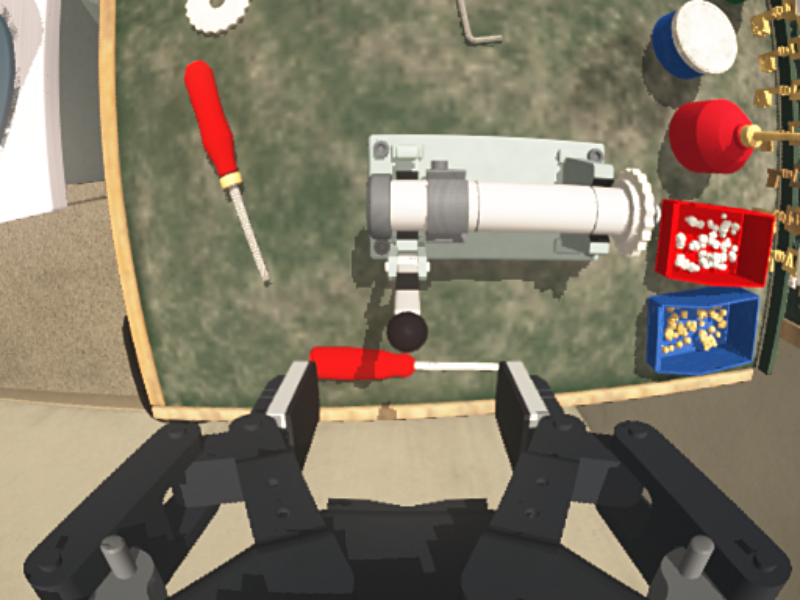

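Call:
{"fn": "move_arm", "kwargs": {"targets": [[[0.4,0,-0.017,-0.4,0,0,0],[0.4,0,0,-0.4,0,0,0],[0.4,0,0,-0.3,0,0,0],[-1,0,0,0,0,0,0],[-1,0,0,0,0,0,0],[-1,0,0,0,0,0,0],[-1,0,0,0,0,0,0],[-1,0,0,0,0,0,0]]], "grip_force": 20}}

```text
time_s: 21.7
tool_pos: [0.4994, -0.2316, 0.335]
eef_rot: [1.248, 1.183, -1.251]
force: [-5.9, 0.0, 5.5]
gripper_width: 0.192
```

```bash
python3 st.py; python3 sd.py s13
python3 - <<'E'
import cv2
a=cv2.imread('pics/s13.png'); cv2.imwrite('pics/s13c.png',cv2.resize(a[90:230,220:380],None,fx=5,fy=5,interpolation=cv2.INTER_CUBIC)[:600])
E
```

```text
{'time_s': 21.7, 'tool_pos': [0.499, -0.232, 0.335], 'eef_rot': [1.248, 1.183, -1.251], 'force': [-5.92, 0.018, 5.494], 'wrist_torque': [0.09, 0.913, -0.018], 'gripper_width': 0.192}
lean deg 0.039293806498361575 axis pt [ 0.4992 -0.2317  0.1782] tool x [-0.001 -0.001 -1.   ] z [-0.055 -0.998  0.001]
moment about axis pt [ 0.088 -0.016 -0.018]
312 [197, 195, 177, 168, 183, 148, 89, 146, 200, 202, 185, 169, 194, 217, 232, 243, 229, 178, 121, 101, 94, 92, 124, 167, 170, 142, 150, 196, 199, 172]
314 [196, 194, 192, 183, 176, 152, 118, 122, 128, 132, 138, 139, 132, 152, 225, 246, 240, 212, 134, 95, 93, 89, 95, 141, 185, 173, 125, 167, 199, 183]
316 [194, 192, 192, 188, 175, 146, 117, 119, 127, 133, 136, 140, 136, 149, 220, 246, 244, 229, 180, 122, 104, 95, 85, 78, 74, 79, 100, 148, 197, 198]
318 [197, 198, 195, 175, 155, 141, 116, 121, 127, 131, 131, 136, 141, 139, 159, 226, 245, 239, 213, 142, 105, 96, 87, 78, 63, 65, 94, 153, 202, 203]
320 [195, 194, 196, 189, 177, 155, 123, 114, 122, 127, 133, 135, 139, 135, 146, 186, 228, 241, 226, 174, 108, 87, 90, 84, 85, 90, 106, 129, 160, 185]
```

View pics/s13c.png

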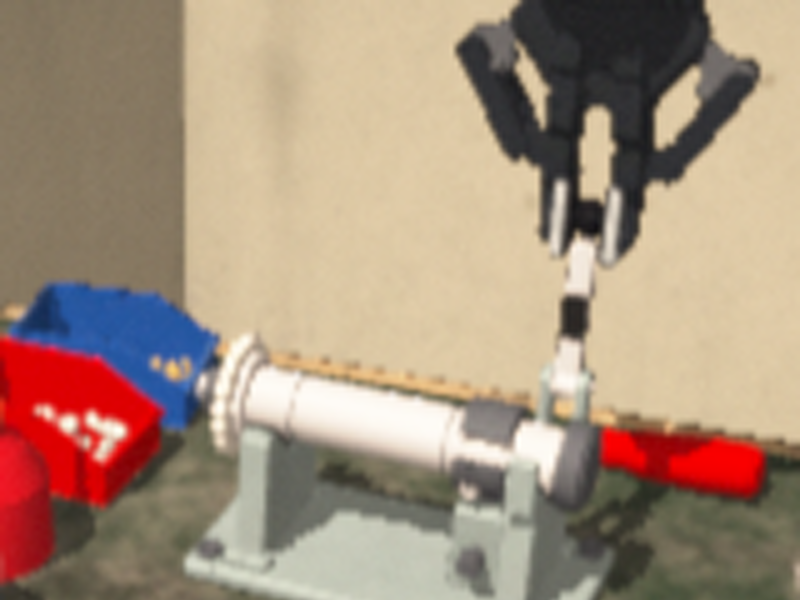

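Call:
{"fn": "move_arm", "kwargs": {"targets": [[[-1,0.012,0.222,0.019,0,0,0],[-1,0.0125,0.2315,-0.02,0,0,0],[-1,0.0121,0.2245,-0.06,0,0,0],[-1,0.0114,0.2107,-0.0983,0,0,0],[-1,0,0,0,0,0,0]]]}}

```text
time_s: 22.38
tool_pos: [0.5023, -0.1767, 0.3235]
eef_rot: [1.25, 1.186, -1.249]
force: [-2.7, 0.9, 0.1]
gripper_width: 0.186
```

```bash
python3 st.py
```

```text
{'time_s': 22.375, 'tool_pos': [0.502, -0.177, 0.324], 'eef_rot': [1.25, 1.186, -1.249], 'force': [-2.716, 0.907, 0.101], 'wrist_torque': [0.143, 0.28, 0.033], 'gripper_width': 0.186}
lean deg -0.1218812904227084 axis pt [ 0.5021 -0.1764  0.1667] tool x [-0.002  0.002 -1.   ] z [-0.054 -0.999 -0.002]
moment about axis pt [ 0.001 -0.146  0.032]
```

Call:
{"fn": "move_arm", "kwargs": {"targets": [[[-1,0.0103,0.1903,-0.1333,0,0,0],[-1,0.0089,0.1643,-0.1643,0,0,0],[-1,0.0072,0.1333,-0.1903,0,0,0],[-1,0,0,0,0,0,0]]]}}

```text
time_s: 22.88
tool_pos: [0.5039, -0.1481, 0.2939]
eef_rot: [1.25, 1.185, -1.25]
force: [-2.0, 0.4, -0.4]
gripper_width: 0.188
```

```bash
python3 st.py
```

```text
{'time_s': 22.875, 'tool_pos': [0.504, -0.148, 0.294], 'eef_rot': [1.25, 1.185, -1.25], 'force': [-1.961, 0.402, -0.426], 'wrist_torque': [0.02, 0.15, 0.012], 'gripper_width': 0.188}
lean deg -0.08516190666999987 axis pt [ 0.5036 -0.1479  0.1371] tool x [-0.002  0.001 -1.   ] z [-0.055 -0.999 -0.001]
moment about axis pt [-0.043 -0.157  0.011]
```

Call:
{"fn": "move_arm", "kwargs": {"targets": [[[-1,0.0053,0.0983,-0.2107,0,0,0],[-1,0.0032,0.06,-0.2245,0,0,0],[-1,0.0011,0.02,-0.2,0,0,0],[-1,0,0,0,0,0,0],[-1,0,0,0,0,0,0]]]}}

```text
time_s: 23.5
tool_pos: [0.5044, -0.138, 0.2568]
eef_rot: [1.25, 1.185, -1.251]
force: [-0.8, 1.8, -0.8]
gripper_width: 0.192
```

```bash
python3 st.py; python3 sd.py s14 >/dev/null
python3 - <<'E'
import cv2
a=cv2.imread('pics/s14.png'); cv2.imwrite('pics/s14c.png',cv2.resize(a[90:230,220:380],None,fx=5,fy=5,interpolation=cv2.INTER_CUBIC)[:600])
E
```

```text
{'time_s': 23.5, 'tool_pos': [0.504, -0.138, 0.257], 'eef_rot': [1.25, 1.185, -1.251], 'force': [-0.79, 1.784, -0.761], 'wrist_torque': [0.336, 0.208, -0.086], 'gripper_width': 0.192}
lean deg -0.06913394648331013 axis pt [ 0.5042 -0.1378  0.1   ] tool x [-0.002  0.001 -1.   ] z [-0.055 -0.998 -0.001]
moment about axis pt [ 0.056  0.084 -0.086]
```

View pics/s14c.png

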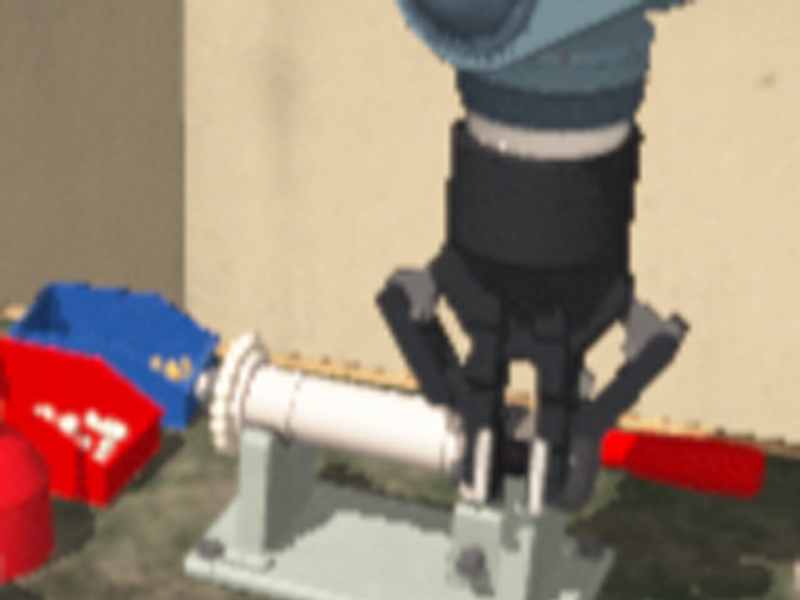

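Call:
{"fn": "move_arm", "kwargs": {"targets": [[[-1,0,0,-0.04,0,0,0],[-1,0,0,0,0,0,0]]]}}

```text
time_s: 23.8
tool_pos: [0.5044, -0.1379, 0.2544]
eef_rot: [1.25, 1.184, -1.25]
force: [-1.0, 2.8, -0.3]
gripper_width: 0.186
```

```bash
python3 st.py
```

```text
{'time_s': 23.8, 'tool_pos': [0.504, -0.138, 0.254], 'eef_rot': [1.25, 1.184, -1.25], 'force': [-0.987, 2.792, -0.287], 'wrist_torque': [0.453, 0.247, -0.057], 'gripper_width': 0.186}
lean deg -0.044261324388439036 axis pt [ 0.5042 -0.1378  0.0976] tool x [-0.001  0.001 -1.   ] z [-0.055 -0.998 -0.001]
moment about axis pt [ 0.015  0.092 -0.057]
```

Call:
{"fn": "move_arm", "kwargs": {"targets": [[[-1,0,0,-0.03,0,0,0],[-1,0,0,0,0,0,0]]]}}

```text
time_s: 24.05
tool_pos: [0.5046, -0.1379, 0.2534]
eef_rot: [1.249, 1.185, -1.25]
force: [-4.2, 6.0, 6.8]
gripper_width: 0.188
```

```bash
python3 st.py
```

```text
{'time_s': 24.05, 'tool_pos': [0.505, -0.138, 0.253], 'eef_rot': [1.249, 1.185, -1.25], 'force': [-4.18, 5.993, 6.783], 'wrist_torque': [0.672, 0.804, -0.027], 'gripper_width': 0.188}
lean deg -0.05212418925036915 axis pt [ 0.5043 -0.1378  0.0966] tool x [-0.002  0.001 -1.   ] z [-0.055 -0.998 -0.001]
moment about axis pt [-0.268  0.147 -0.026]
```

Call:
{"fn": "move_arm", "kwargs": {"targets": [[[-1,0,0,-0.02,0,0,0],[-1,0,0,0,0,0,0],[0.2,0,0,0,0,0,0],[0.2,0,0,0,0,0,0],[0.2,0,0,0,0,0,0],[0.2,0,0,0.5,0,0,0],[0.2,0,0,0.5,0,0,0],[-1,0,0,0,0,0,0],[-1,0,0,0,0,0,0],[-1,0,0,0,0,0,0],[-1,0,0,0,0,0,0]]]}}

```text
time_s: 25.42
tool_pos: [0.5041, -0.1379, 0.3104]
eef_rot: [1.249, 1.186, -1.251]
force: [1.2, -0.1, -0.3]
gripper_width: -0.002
```

```bash
python3 st.py; python3 sd.py s15
python3 - <<'E'
import cv2
a=cv2.imread('pics/s15.png'); cv2.imwrite('pics/s15c.png',cv2.resize(a[90:230,220:380],None,fx=5,fy=5,interpolation=cv2.INTER_CUBIC)[:600])
E
```

```text
{'time_s': 25.425, 'tool_pos': [0.504, -0.138, 0.31], 'eef_rot': [1.249, 1.186, -1.251], 'force': [1.221, -0.112, -0.313], 'wrist_torque': [0.018, -0.015, -0.051], 'gripper_width': -0.002}
lean deg -0.07286949039953569 axis pt [ 0.5037 -0.1377  0.1536] tool x [-0.003  0.001 -1.   ] z [-0.055 -0.998 -0.001]
moment about axis pt [ 0.036  0.177 -0.05 ]
312 [201, 198, 181, 173, 185, 151, 93, 149, 201, 206, 188, 171, 196, 220, 235, 244, 232, 181, 123, 105, 98, 93, 127, 171, 174, 147, 156, 200, 203, 180]
314 [200, 198, 196, 187, 178, 157, 120, 126, 132, 136, 139, 144, 137, 156, 229, 246, 242, 217, 139, 99, 95, 91, 98, 144, 190, 176, 127, 169, 202, 187]
316 [198, 197, 196, 193, 179, 148, 121, 125, 131, 134, 140, 144, 141, 152, 223, 247, 245, 232, 184, 128, 106, 96, 86, 81, 74, 79, 104, 151, 200, 201]
318 [95, 101, 150, 173, 158, 145, 119, 124, 128, 135, 136, 140, 144, 142, 161, 229, 245, 238, 208, 140, 106, 96, 88, 77, 66, 67, 96, 157, 205, 208]
320 [111, 124, 141, 155, 175, 154, 107, 114, 125, 131, 136, 138, 143, 140, 146, 151, 118, 69, 46, 35, 39, 46, 72, 83, 88, 93, 109, 134, 164, 190]
```

View pics/s15c.png

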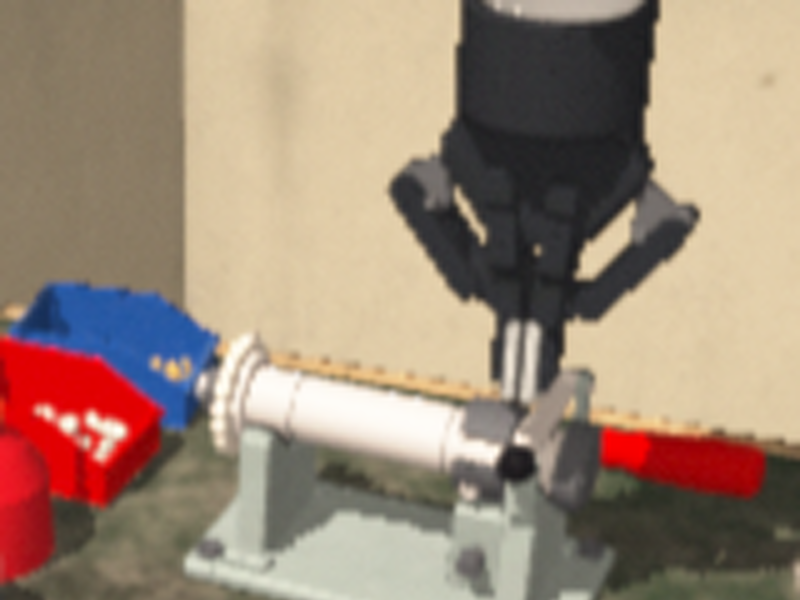

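Call:
{"fn": "move_arm", "kwargs": {"targets": [[[-1,0,0,-0.25,0,0,0],[-1,0,0,-0.15,0,0,0],[-1,0,0,0,0,0,0]]]}}

```text
time_s: 25.85
tool_pos: [0.5039, -0.1378, 0.2859]
eef_rot: [1.249, 1.187, -1.252]
force: [-0.6, -0.2, -0.3]
gripper_width: 0.002
```

```bash
python3 st.py
```

```text
{'time_s': 25.85, 'tool_pos': [0.504, -0.138, 0.286], 'eef_rot': [1.249, 1.187, -1.252], 'force': [-0.551, -0.223, -0.325], 'wrist_torque': [-0.02, -0.027, 0.008], 'gripper_width': 0.002}
lean deg -0.10242676778618237 axis pt [ 0.5033 -0.1375  0.1291] tool x [-0.004  0.002 -1.   ] z [-0.055 -0.998 -0.002]
moment about axis pt [ 0.015 -0.114  0.008]
```

Call:
{"fn": "move_arm", "kwargs": {"targets": [[[-1,0,0,-0.04,0,0,0],[-1,0,0,0,0,0,0]]]}}

```text
time_s: 26.1
tool_pos: [0.5045, -0.1381, 0.2852]
eef_rot: [1.249, 1.184, -1.25]
force: [0.4, -0.5, -0.5]
gripper_width: 0.0
```

```bash
python3 st.py
```

```text
{'time_s': 26.1, 'tool_pos': [0.504, -0.138, 0.285], 'eef_rot': [1.249, 1.184, -1.25], 'force': [0.399, -0.452, -0.509], 'wrist_torque': [-0.038, 0.029, 0.024], 'gripper_width': 0.0}
lean deg -0.01403979899477258 axis pt [ 0.5043 -0.1381  0.1284] tool x [-0.001  0.    -1.   ] z [-0.055 -0.998 -0.   ]
moment about axis pt [0.033 0.092 0.024]
```

Call:
{"fn": "move_arm", "kwargs": {"targets": [[[-1,0,0,-0.04,0,0,0],[-1,0,0,0,0,0,0]]]}}

```text
time_s: 26.35
tool_pos: [0.5048, -0.1382, 0.2839]
eef_rot: [1.249, 1.183, -1.25]
force: [-1.0, 0.4, 6.1]
gripper_width: 0.0
```

```bash
python3 st.py|head -1
```

```text
{'time_s': 26.35, 'tool_pos': [0.505, -0.138, 0.284], 'eef_rot': [1.249, 1.183, -1.25], 'force': [-0.972, 0.424, 6.128], 'wrist_torque': [0.16, 0.329, -0.006], 'gripper_width': 0.0}
```

Call:
{"fn": "move_arm", "kwargs": {"targets": [[[-1,0,0,-0.03,0,0,0],[-1,0,0,0,0,0,0]]]}}

```text
time_s: 26.6
tool_pos: [0.5051, -0.1383, 0.2834]
eef_rot: [1.249, 1.183, -1.25]
force: [-5.9, 2.7, 14.6]
gripper_width: 0.002
```

```bash
python3 st.py|head -1
```

```text
{'time_s': 26.6, 'tool_pos': [0.505, -0.138, 0.283], 'eef_rot': [1.249, 1.183, -1.25], 'force': [-5.871, 2.659, 14.641], 'wrist_torque': [0.475, 1.034, -0.001], 'gripper_width': 0.002}
```

Call:
{"fn": "move_arm", "kwargs": {"targets": [[[-1,0,0,0.5,0,0,0],[-1,0,0,0.8,0,0,0],[-1,-0.5,0.3,0.5,0,0,0],[-1,-0.8,0.5,0,0,0,0],[-1,-0.3,0.8,0,0,0,0],[-1,0,0.8,0,0,0,0],[-1,0,0.8,0,0,0,0],[-1,0,0.8,0,0,0,0],[-1,0,0,0,0,0,0],[-1,0,0,0,0,0,0]]]}}

```text
time_s: 27.85
tool_pos: [0.4084, 0.1018, 0.3889]
eef_rot: [1.249, 1.184, -1.25]
force: [0.3, 0.9, -0.1]
gripper_width: -0.001
```

```bash
python3 st.py|head -1; python3 sd.py s16
python3 - <<'E'
from h import *
a=cv2.imread('pics/s16.png'); cv2.imwrite('pics/s16c.png',cv2.resize(a[120:220,240:360],None,fx=6,fy=6,interpolation=cv2.INTER_CUBIC)[:600])
img,d,s=snap('top','t16')
cv2.imwrite('pics/t16b.png',cv2.resize(img[160:280,270:390],None,fx=5,fy=5,interpolation=cv2.INTER_CUBIC)[:600])
cv2.imwrite('pics/t16f.png',img)
P,_=pts('s16','side');
E
```

```text
{'time_s': 27.85, 'tool_pos': [0.408, 0.102, 0.389], 'eef_rot': [1.249, 1.184, -1.25], 'force': [0.284, 0.932, -0.143], 'wrist_torque': [-0.006, -0.0, 0.001], 'gripper_width': -0.001}
312 [209, 208, 190, 181, 192, 160, 97, 159, 211, 216, 197, 179, 208, 227, 239, 248, 237, 191, 129, 109, 103, 97, 134, 180, 184, 152, 163, 209, 212, 187]
314 [206, 208, 203, 193, 187, 163, 129, 131, 139, 144, 148, 151, 141, 165, 235, 249, 246, 224, 147, 101, 101, 98, 104, 153, 199, 184, 135, 180, 212, 198]
316 [206, 205, 203, 199, 187, 159, 128, 132, 137, 142, 149, 151, 147, 160, 230, 249, 248, 238, 194, 133, 114, 103, 93, 85, 82, 88, 110, 159, 209, 211]
318 [208, 208, 205, 186, 166, 153, 124, 130, 138, 139, 144, 148, 149, 148, 169, 234, 248, 242, 217, 148, 111, 101, 91, 83, 71, 69, 101, 165, 214, 216]
320 [206, 207, 206, 202, 188, 165, 134, 126, 130, 138, 144, 146, 151, 148, 154, 160, 125, 74, 48, 38, 39, 51, 75, 87, 91, 100, 115, 140, 174, 198]
```

View pics/s16c.png

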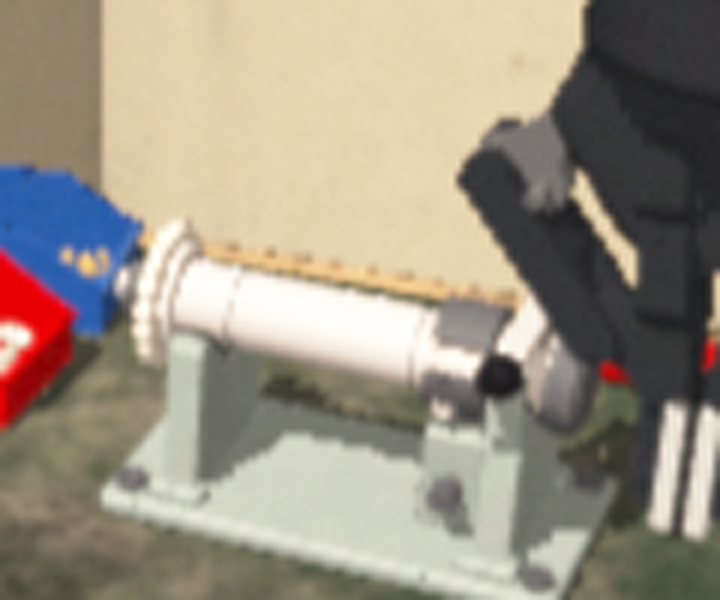

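View pics/t16b.png

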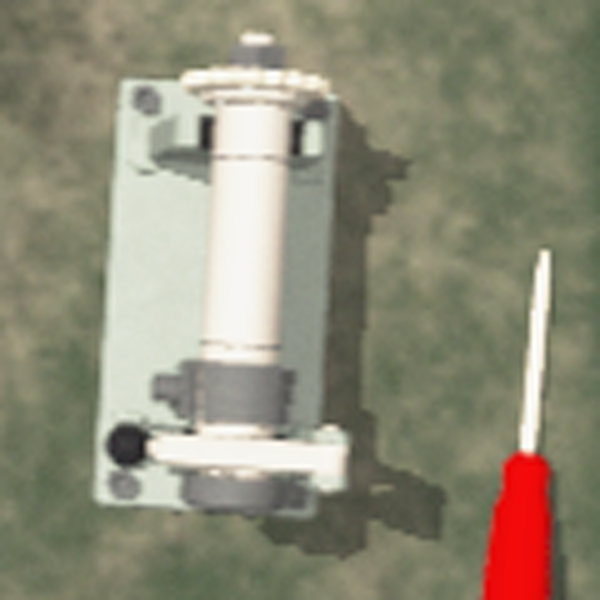

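View pics/t16f.png

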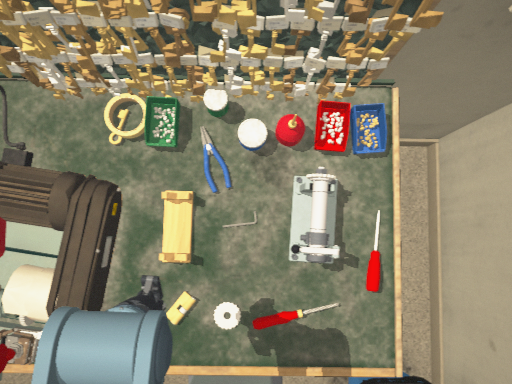

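Run:
```python
from h import *
def ray(n,u,v):
    c=viewer.calibration(n); M=R.from_rotvec(c['orientation']).as_matrix()
    r=M@np.array([(u-c['cx'])/c['fx'],-(v-c['cy'])/c['fy'],-1]); return c['eye'],r/np.linalg.norm(r)
def blob(fn,box):
    im=cv2.imread('pics/%s.png'%fn); x0,y0,x1,y1=box; g=(im[y0:y1,x0:x1].max(-1)<60).astype(np.uint8)
    n,l,st,ce=cv2.connectedComponentsWithStats(g); i=1+np.argmax(st[1:,4]); print(fn,st[i].tolist(),ce[i]+[x0,y0]); return ce[i]+[x0,y0]
a=blob('t16',(285,238,305,262)); b=blob('s16',(315,172,332,195))
e1,r1=ray('top',*a); e2,r2=ray('side',*b)
t=np.linalg.lstsq(np.array([r1,-r2]).T,e2-e1,rcond=None)[0]; p1=e1+t[0]*r1;p2=e2+t[1]*r2
print('knob',np.round((p1+p2)/2,4),np.linalg.norm(p1-p2))
g=np.array([.5674,-.1871,.08]); ax=np.array([.9985,-.054,0]); ay=np.array([.054,.9985,0]); print('expected',g-.065*ax+.046*ay+[0,0,.022])
i0,i1=[cv2.imread('pics/%s.png'%f).astype(int) for f in('t0','t16')]
for n,(x0,y0,x1,y1) in dict(hex=(220,208,262,232),pliers=(196,122,235,195),tin=(236,116,270,150)).items(): print(n,abs(i0-i1)[y0:y1,x0:x1].mean())
```

```text
t16 [7, 8, 7, 7, 36] [295.16666667 248.88888889]
s16 [5, 8, 7, 6, 35] [322.8        182.65714286]
knob [ 0.5041 -0.1392  0.0995] 0.0001969307768236367
expected [ 0.5049815 -0.137659   0.102    ]
hex 1.6474867724867726
pliers 2.2575810794988875
tin 0.9405997693194925
```

```bash
python3 -c "
from bench import close_job, sensors
print(sensors.sense()['time_s']); print(close_job())"
```

```text
27.95
the job is handed in; nothing more can be done
None
```

The arbor is in the stand with the dog in a notch, the keep is closed over the journal, and the job is handed in at 28 s of the 61 s allowed.

- **Arbor seated:** I lifted it from the cradle and laid it in both V rests, right way round, with its collar over the dog.
- **Roll and click:** I rolled it past about 34 degrees until it met a springy stop, then rolled it back to feel for a second one.
    - **Lock test:** To confirm the lock I held the shaft at 20 N and leaned the gripper a further 14 degrees. The free arbor ended up only about 6 degrees round, and it sprang back about 3 degrees on release, so the dog is in the notch.
    - **Lifted while testing:** Rolling back too far pried the arbor 1–2 mm up the V wall. It settled back into the rests afterwards.
- **Keep:** I swung it down by the knob, then pressed it with closed fingers to a firm stop at about 15 N. The last pictures show it level over the journal.
- **Bystanders:** The hex key, pliers and tin show no change between the first and last top views. The robot was clear of everything at hand-in.

**Checks that disagreed:**
- My two camera estimates of the notch angle differed by about 5 degrees, so I relied on feel and spring-back.
- The knob measured 2.5 mm below its nominal closed height. That is slightly over the 2 mm calibration allowance, but the open knob also read about 2 mm low.

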